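# Unstack the pump flanges into their colour trays

### The arm

A 6-joint arm with a two-finger parallel gripper is mounted at the origin on the work surface. World frame = base frame: x ahead of the robot, y to its left, z up, the work surface at z = 0. Lengths are in m, angles in rad, forces in N, time in s.
With the tool pointing down it reaches from about 0.35 to 0.775 m from the base axis. Payload 7.3 kg.
Tool frame: the origin (TCP) lies midway between the tips of the shut fingers; the grasp point (between the pads) lies 19 mm behind it; z points along the fingers, y is the line along which they close (so a half turn about z gives the same grasp; the last joint's range is limited). The gripper opens to 92 mm and grips with 3 to 60 N. Pads are 19 mm wide; open, the fingers measure 130 mm over their backs; the gripper's body (75 mm by 190 mm) begins 47 mm behind the grasp point.
Start: joints at [1.074, 0.342, 1.524, -0, 1.275, -0.146], TCP at [0.18, 0.493, 0.227] pointing down, gripper open.
Joint ranges: [-2.53, 2.53], [-0.77, 2.02], [0.04, 2.7], [-1, 4.14], [0.28, 2.66], [-3.11, 3.11]. Speed limits (rad/s): [2.57, 2.57, 3.14, 3.14, 3.14, 3.14].

### API

Orientations are given as [roll, pitch, yaw] about the fixed x, y, z axes, in that order (R = Rz(yaw) Ry(pitch) Rx(roll)).
In Python, from cell import robot, read_camera, camera_params, nets gives the robot as it stands. The module is installed in compiled form; this text tells all that it offers.
- The arm moves only by the tool step_arm, never from a script. Its argument "steps" is a list of rows, each an object of numbers: "x", "y", "z": the shift along the tool's x, y, z as a fraction of full scale; "rx", "ry", "rz": the turn, a rotation vector about the tool's x, y, z as a fraction of full scale; "claw": the opening, from -1 (shut) to 1 (fully open). In form: [{"x": .., "y": .., "z": .., "rx": .., "ry": .., "rz": .., "claw": ..}, ...]. A call has 1 to 12 rows; each row is the pose to reach, as a shift and turn from the pose commanded when the call began, along the tool's axes at that moment; what a row does not reach only later rows make up. Full scale, the value 1, is 750 mm for a shift and pi/4 rad for a turn. A row lasts 1/12 s, in which the tool goes at most 41.7 mm and 7.16 degrees, less where a joint would pass 70% of its speed; a pose out of reach is approached as far as the arm can. A call with a number of a shift or a turn outside -1 to 1 is refused whole. A call with a gripper value outside its range is refused whole. The fingers move at their own pace and stop on an object; "squeeze" is the grip in N (left out, the last holds). Time passes only in rows, so rows that repeat a pose let the fingers close. It gives the time, the measured TCP pose, the force, the opening and the grip force at its end, in the units of the state.
- robot.observe(): the state, without advancing time (a new reading comes with each control period).
- read_camera(name): name is "side" or "top" or "wrist"; returns (picture, depth): 480x640x3 uint8, blue, green, red; 480x640 float32, m along the optical axis (not along the pixel's ray), 0 where there is no reading.
- camera_params(name): a dict with "fx", "fy", "cx", "cy" (pixels), "k1" (the pictures are not rectified: a ray, as slopes to the right and down, at radius r is drawn at 1 + k1 r^2 times it, then the intrinsics apply), "R" (3x3) and "t" (3): a world point X has camera coordinates R X + t; the wrist camera has in their place "hand_eye" (4x4, takes a point from camera to tool coordinates, whose origin is the TCP and whose axes are the flange's). Camera axes: x right, y down, z forward; pixel columns grow to the right and rows downward; lengths in m; the calibration is good to about 2 mm. A picture is of the moment at which its call begins: read the wrist's pose just before it. camera_params takes no time and is no camera call.
- robot.hand_in(): hands the job in; it is judged then, once.
Trained networks look in the newest picture that a camera, given by its name, has taken for a name from the list of things; names that differ only in an ending like _2 or _b are one class to them, and where a whole thing is asked for, a point or a joint stands for the part that bears it (a point fixed in the world has none). Each returns a list of dicts, best first, with "conf" (0 to 1); they miss things now and then, are a little off and sometimes report something else, mostly with a low value. They report only what shows in the picture. A call takes as long as a camera call. They do not tell look-alikes from the thing itself.
- nets.masks_of(camera, query): "region" (480x640 bool, what is visible of it) and "box" ([left, top, right, bottom] in pixels, round what is visible of it).
- nets.landmark_of(camera, query): "pixel" ([row, column] in pixels: a listed point, or the origin of a listed thing).
The state is a dict: "time": time; "qpos": joint angles; "qvel": joint speeds; "joint_efforts": joint torques, N m; "tool_pos": TCP position; "tool_rot": TCP orientation; "contact_force": force on the tool from outside, world axes, zero at the start; "torque": the same for the moment, N m; "opening": finger opening in m; "grip_force": force on a finger pad.
Only numpy, scipy, OpenCV 4.12 (cv2) and the standard library are available. Lean on these libraries where they do the work, as an engineer would, in place of code of your own. Each camera call takes 0.05 s, during which the arm holds its last target. There are 200 camera calls.

### The job

Take the stack on the pallet apart from the top down: first the red flange, then the wooden spacer board, then the blue and the yellow flange in either order. Set each flange down flat in the tray of its own colour, and lay the board squarely on the pile of used boards. Leave the black flange where it stands.

Things in the scene. Friction and masses are not known exactly. Their poses are not given: they have to be found in the camera images.
- flange_red: Machined flange with a red foot: foot disc 66 mm diameter and 10 mm high, above it a bare aluminium hub 40 mm diameter up to 38 mm, a flat plug of the same colour in its top. At the start it stands on the middle of the spacer board, its underside 58 mm above the bench. Loose, about 0.19 kg. Origin: centre of the underside, z up; round.
- flange_blue: Machined flange with a blue foot: foot disc 66 mm diameter and 10 mm high, above it a bare aluminium hub 40 mm diameter up to 38 mm, a flat plug of the same colour in its top. At the start in the lower layer of the stack, on a fixed grey pallet (230 x 90 x 12 mm), partly under one end of the spacer board. Loose, about 0.19 kg. Origin: centre of the underside, z up; round.
- flange_yellow: Machined flange with a yellow foot: foot disc 66 mm diameter and 10 mm high, above it a bare aluminium hub 40 mm diameter up to 38 mm, a flat plug of the same colour in its top. At the start in the lower layer of the stack, on a fixed grey pallet (230 x 90 x 12 mm), partly under one end of the spacer board. Loose, about 0.19 kg. Origin: centre of the underside, z up; round.
- flange_black: Machined flange with a black foot: foot disc 66 mm diameter and 10 mm high, above it a bare aluminium hub 40 mm diameter up to 38 mm, a flat plug of the same colour in its top. It stands alone on the bench between the pallet and the pile; it has no tray and must not be moved. Loose, about 0.19 kg. Origin: centre of the underside, z up; round.
- board: Plywood spacer board 150 (x) x 44 (y) x 8 (z) mm, loose, about 60 g. At the start it lies level like a bridge on the hubs of the blue and yellow flanges, which stand under its two ends 75 mm from its middle; its underside is 50 mm above the bench and the space under its middle is free. Origin: centre of the underside; x along its length, z up; the two ends are alike.
- tray_red: Red square tray, 100 x 100 mm outside, 92 mm inside, walls 14 mm high and 4 mm thick, floor 4 mm thick, fixed to the bench. Origin: centre of the underside on the bench, z up, x and y along its sides.
- tray_blue: Blue square tray, 100 x 100 mm outside, 92 mm inside, walls 14 mm high and 4 mm thick, floor 4 mm thick, fixed to the bench. Origin: centre of the underside on the bench, z up, x and y along its sides.
- tray_yellow: Yellow square tray, 100 x 100 mm outside, 92 mm inside, walls 14 mm high and 4 mm thick, floor 4 mm thick, fixed to the bench. Origin: centre of the underside on the bench, z up, x and y along its sides.
- pile: Pile of two used spacer boards of the same size (150 x 44 mm), squarely one on the other on an aluminium foot plate of 180 x 70 x 4 mm, fixed to the bench; its flat top is 20.5 mm above the bench. Origin: centre of the underside on the bench; x along its length, z up.
Things that resemble listed ones, but are neither listed nor needed, are in the scene too. There is more than one size of the flange_blue; the one meant has the size given above.

How it is judged:
By the outcome, as a careful person would: the job done as asked, in the order asked, and still so for the second after the job is handed in, with the robot touching nothing.
It also fails if it takes over 102 s, if anything falls off the work surface, if the arm or the gripper's body presses on something with over 40 N, if the wrist force passes 120 N, or if a joint passes its speed limit or range.

## Working session

There is one attempt and no reset: what is moved stays moved. The work goes in short steps, Python scripts to look and compute and a tool call to move; the robot and the scene stay as the last step left them, time stands still between calls to the robot, and variables do not carry over. Pictures are saved under pics/ and viewed, at most 14 in all, crops included, and the job is handed in when it is done.

Besides the shell and the picture viewer there is one more tool, called after "Call:" as a command line: name --argument value ..., lists and objects as JSON in quotes. step_arm: Moves the arm, as the interface text tells. Its arguments: {"type":"object","properties":{"steps":{"type":"array","items":{"type":"object","properties":{"x":{"type":"number","minimum":-1,"maximum":1},"y":{"type":"number","minimum":-1,"maximum":1},"z":{"type":"number","minimum":-1,"maximum":1},"rx":{"type":"number","minimum":-1,"maximum":1},"ry":{"type":"number","minimum":-1,"maximum":1},"rz":{"type":"number","minimum":-1,"maximum":1},"claw":{"type":"number"}}}},"squeeze":{"type":"number"}},"required":["steps"]}

```bash
mkdir -p pics
python3 - <<'E'
from cell import robot, read_camera, camera_params, nets
import cv2,numpy as np
for c in ("side","top"):
    p,d=read_camera(c); cv2.imwrite(f"pics/{c}0.png",p); np.save(f"{c}d.npy",d); np.save(f"{c}p.npy",p)
    print(c,camera_params(c))
print(camera_params("wrist"))
s=robot.observe(); print(s['time'],s['tool_pos'],s['tool_rot'],s['opening'])
E
```

```text
side {'fx': 460.30570292725, 'fy': 460.30570292725, 'cx': 314.7392004778018, 'cy': 243.53915823597654, 'k1': 0.03780875904592575, 'R': array([[ 0.85988111, -0.51047575,  0.00435775],
       [-0.30585102, -0.52199399, -0.79622699],
       [ 0.4087293 ,  0.68332772, -0.6049823 ]]), 't': array([-0.48060231,  0.19563104,  0.93002876])}
top {'fx': 505.8689075307224, 'fy': 505.8689075307224, 'cx': 322.81335344772515, 'cy': 237.7590974050971, 'k1': -0.14391090666038256, 'R': array([[ 0.00492924, -0.99989718,  0.01346563],
       [-0.98653053, -0.00706419, -0.16342466],
       [ 0.16350298, -0.0124787 , -0.98646392]]), 't': array([-0.05857966,  0.54451263,  0.95960136])}
{'fx': 383.0866090648481, 'fy': 383.0866090648481, 'cx': 312.76089252879257, 'cy': 237.13966215327108, 'k1': -0.015267023443942377, 'hand_eye': array([[-4.70571963e-04, -9.52405397e-01, -3.04833951e-01,
         8.31751670e-02],
       [ 9.99999771e-01, -5.96389820e-04,  3.19626563e-04,
        -9.60071414e-04],
       [-4.86213929e-04, -3.04833731e-01,  9.52405460e-01,
        -1.58683062e-01],
       [ 0.00000000e+00,  0.00000000e+00,  0.00000000e+00,
         1.00000000e+00]])}
0.1 [0.18023995 0.49273267 0.22612661] [-3.14026678e+00 -1.75171654e-04  2.79078611e+00] 0.09157928764101453
```

View pics/top0.png

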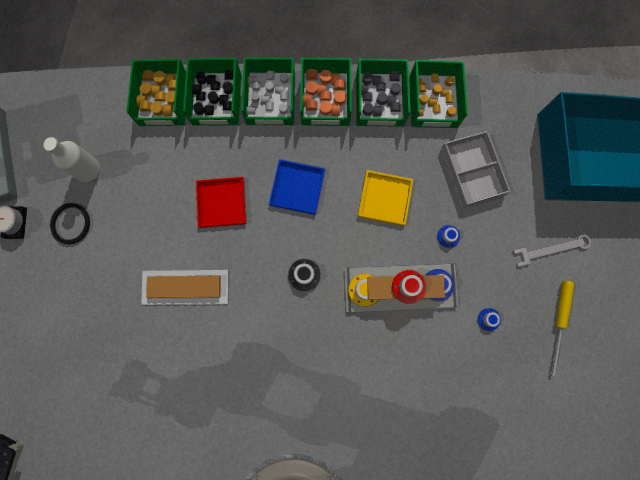

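View pics/side0.png

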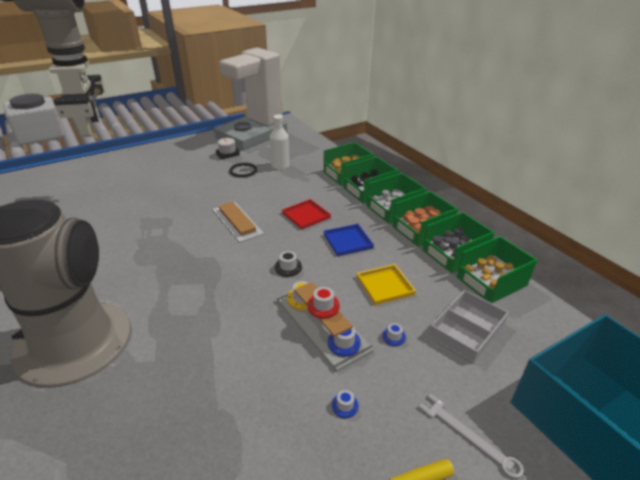

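```bash
cat > h.py <<'E'
import cv2,numpy as np
from cell import robot, read_camera, camera_params, nets
from scipy.spatial.transform import Rotation as Ro
def pose(s):
    T=np.eye(4); T[:3,:3]=Ro.from_euler('xyz',s['tool_rot']).as_matrix(); T[:3,3]=s['tool_pos']; return T
def cam(name,s=None):
    c=camera_params(name); K=np.array([[c['fx'],0,c['cx']],[0,c['fy'],c['cy']],[0,0,1]])
    if name=='wrist': W=pose(s)@c['hand_eye']
    else:
        W=np.eye(4); W[:3,:3]=c['R'].T; W[:3,3]=-c['R'].T@c['t']
    return K,c['k1'],W
def rays(C,px):
    K,k1,W=C; n=cv2.undistortPoints(np.asarray(px,float).reshape(-1,1,2),K,np.array([k1,0,0,0,0.]))[:,0]
    return np.c_[n,np.ones(len(n))]@W[:3,:3].T, W[:3,3]
def plane(C,px,z):   # px (col,row) -> world at height z
    d,o=rays(C,px); return o+d*((z-o[2])/d[:,2])[:,None]
def depthpts(C,px,d):
    r,o=rays(C,px); px=np.asarray(px,int).reshape(-1,2); return o+r*d[px[:,1],px[:,0]][:,None]
R={'red':[(0,8),(170,180)],'blue':[(108,128)],'yellow':[(22,32)],'wood':[(8,20)]}
def mask(p,col,smin=150,vmin=60):
    h=cv2.cvtColor(p,cv2.COLOR_BGR2HSV); m=np.zeros(p.shape[:2],np.uint8)
    for a,b in R[col]: m|=cv2.inRange(h,(a,smin,vmin),(b,255,255))
    return m
def comps(m,amin=15):
    n,l,st,ce=cv2.connectedComponentsWithStats(m)
    return [(l==i,st[i,4],ce[i]) for i in range(1,n) if st[i,4]>=amin]
def rect(C,m,z):
    cn=max(cv2.findContours(m.astype(np.uint8),cv2.RETR_EXTERNAL,cv2.CHAIN_APPROX_NONE)[0],key=len)[:,0]
    P=plane(C,cn,z)[:,:2]*1000; (c,s,a)=cv2.minAreaRect(P.astype(np.float32))
    return np.round(c,1),np.round(s,1),round(a,1)
E
python3 - <<'E'
from h import *
C=cam('top'); p=np.load('topp.npy'); d=np.load('topd.npy')
for col in ('red','blue','yellow','wood'):
    sm=150 if col!='wood' else 90
    for m,a,c in comps(mask(p,col,sm)):
        ys,xs=np.nonzero(m)
        if ys.mean()<130 or ys.mean()>340: continue
        P=depthpts(C,np.c_[xs,ys],d)
        print(col,a,np.round(c),'z',np.round(np.percentile(P[:,2],[5,50,95])*1000), 'c',np.round(P.mean(0)*1000), 'rect14',rect(C,m,.014))
# white hub rings
h=cv2.cvtColor(p,cv2.COLOR_BGR2HSV); g=cv2.inRange(h,(0,0,150),(179,60,255))
for m,a,c in comps(g,20):
    if 130<c[1]<340:
        ys,xs=np.nonzero(m);P=depthpts(C,np.c_[xs,ys],d)
        print('white',a,np.round(c),np.round(np.median(P[:,2])*1000),np.round(P.mean(0)*1000))
cv2.imwrite('pics/crop.png',cv2.resize(p[220:350,270:530],(780,390),interpolation=cv2.INTER_CUBIC))
E
```

```text
red 2291 [220. 202.] z [ 1.  4. 15.] c [625. 159.  11.] rect14 (array([624.9, 158.2]), array([102.2, 100.8]), 5.0)
red 464 [407. 287.] z [64. 68. 71.] c [ 446. -215.   78.] rect14 (array([ 452. , -230.5]), array([67.9, 65.3]), 89.2)
red 162 [412. 285.] z [93. 96. 99.] c [ 448. -220.  102.] rect14 (array([ 453.9, -236.6]), array([27.2, 27.8]), 44.3)
blue 2237 [297. 187.] z [ 1.  4. 15.] c [659.  -1.   9.] rect14 (array([658.5,  -0.7]), array([ 99.2, 101.4]), 78.7)
blue 180 [446. 237.] z [ 3.  7. 10.] c [ 552. -309.   24.] rect14 (array([ 556.6, -316.7]), array([44.6, 44.6]), 88.1)
blue 62 [451. 234.] z [25. 28. 30.] c [ 558. -319.   28.] rect14 (array([ 559.9, -322.1]), array([17. , 17.1]), 87.9)
blue 160 [443. 281.] z [18. 21. 25.] c [ 462. -300.   21.] rect14 (array([ 457.5, -298.7]), array([63.7, 47.7]), 18.9)
blue 30 [446. 283.] z [48. 50. 52.] c [ 454. -299.   50.] rect14 (array([ 458. , -309.2]), array([ 6.3, 20.5]), 88.4)
blue 181 [486. 319.] z [3. 7. 9.] c [ 384. -392.    6.] rect14 (array([ 383.6, -394.1]), array([45.8, 43.6]), 8.8)
blue 62 [493. 319.] z [24. 27. 30.] c [ 384
[... 711 characters left out ...]
20. 23.] c [447. 226.  23.] rect14 (array([447.6, 229.5]), array([ 43. , 151.3]), 0.9)
wood 578 [380. 287.] z [55. 57. 61.] c [ 446. -166.   64.] rect14 (array([ 449.5, -175. ]), array([46.4, 56.8]), 2.4)
white 131 [ 50. 143.] 170.0 [701. 460. 170.]
white 104 [ 70. 145.] 117.0 [714. 446. 117.]
white 70 [461. 160.] 3.0 [ 726. -355.    3.]
white 233 [  5. 218.] 50.0 [582. 614.  50.]
white 59 [451. 234.] 27.0 [ 558. -319.   27.]
white 99 [303. 273.] 38.0 [474. -18.  48.]
white 679 [185. 280.] 4.0 [462. 226.   8.]
white 142 [412. 285.] 96.0 [ 448. -221.   96.]
white 40 [448. 283.] 49.0 [ 456. -303.   49.]
white 67 [361. 288.] 50.0 [ 444. -130.   50.]
white 52 [493. 319.] 27.0 [ 384. -400.   26.]
```

View pics/crop.png

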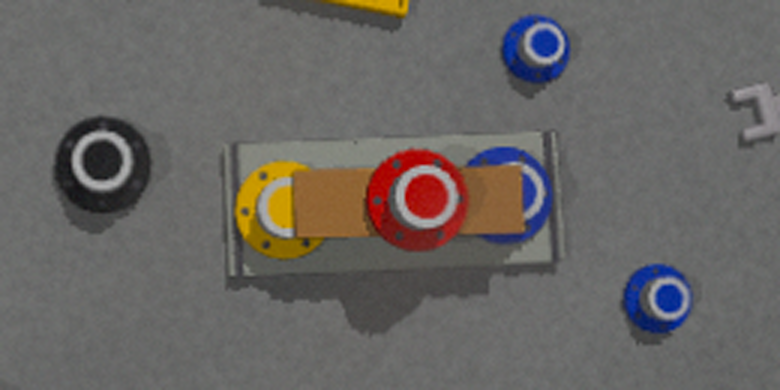

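```bash
cat >> h.py <<'E'
def circ(C,m,z):
    """smallest enclosing circle in world at height z"""
    ys,xs=np.nonzero(m); P=plane(C,np.c_[xs,ys],z)[:,:2]*1000
    c,r=cv2.minEnclosingCircle(P.astype(np.float32)); return np.round(c,1),round(r,1),np.round(P.mean(0),1)
def go(xyz,yaw):
    """print tool-frame fractions of the move to world xyz (mm), yaw (rad), pointing down"""
    s=robot.observe(); T=pose(s); G=Ro.from_euler('xyz',[np.pi,0,yaw]).as_matrix()
    sh=T[:3,:3].T@(np.array(xyz)/1000-T[:3,3])/.75
    rv=Ro.from_matrix(T[:3,:3].T@G).as_rotvec()/(np.pi/4)
    print('shift',np.round(sh,4),'turn',np.round(rv,4),'at',np.round(s['tool_pos']*1000,1),'t',round(s['time'],2))
E
python3 - <<'E'
from h import *
C=cam('top'); p=np.load('topp.npy'); d=np.load('topd.npy')
L={}
for col in ('red','blue','yellow','wood'):
    L[col]=[(m,a,c) for m,a,c in comps(mask(p,col,150 if col!='wood' else 90)) if 130<c[1]<340]
def near(col,c): return min(L[col],key=lambda k:np.hypot(*(k[2]-c)))[0]
print('red foot',circ(C,near('red',(407,287)),.068),'plug',circ(C,near('red',(412,285)),.096))
print('blue foot',circ(C,near('blue',(443,281)),.022)); print('yel foot',circ(C,near('yellow',(359,291)),.022))
m=near('wood',(434,286))|near('wood',(380,287)); ys,xs=np.nonzero(m)
P=plane(C,np.c_[xs,ys],.058)[:,:2]*1000; print('board',cv2.minAreaRect(P.astype(np.float32)))
print('pile',rect(C,near('wood',(183,286)),.0205))
# bins height
for c in [(268,62),(268,120),(410,125)]: print(depthpts(C,[c],d)*1000)
go((447,-219,250),2.79)
E
```

```text
red foot (array([ 448.1, -220.4]), 33.5, array([ 446.8, -216.9])) plug (array([ 448.1, -221. ]), 13.5, array([ 448.1, -221. ]))
blue foot (array([ 455. , -289.7]), 32.0, array([ 462.1, -299.4]))
yel foot (array([ 444. , -139.1]), 32.9, array([ 441.2, -129. ]))
board ((447.67266845703125, -217.08746337890625), (44.48823165893555, 149.42721557617188), 1.6259857416152954)
pile (array([447.1, 227.7]), array([ 42.7, 150.3]), 0.9)
[[915.10821084  62.10213972  66.66802584]]
[[800.73068653  62.14902469  26.01613234]]
[[ 802.95418323 -245.01965984    2.15814552]]
shift [-0.6601 -0.769  -0.0309] turn [-0.0017 -0.0002  0.001 ] at [180.2 492.7 226.1] t 0.1
```

Call:
step_arm --steps '[{"x": -0.495,"y": -0.306,"z": 0,"claw": 1},{"x": -0.495,"y": -0.306,"z": 0,"claw": 1},{"x": -0.495,"y": -0.306,"z": 0,"claw": 1},{"x": -0.495,"y": -0.306,"z": 0,"claw": 1},{"x": -0.495,"y": -0.306,"z": 0,"claw": 1},{"x": -0.495,"y": -0.306,"z": 0,"claw": 1},{"x": -0.495,"y": -0.306,"z": 0,"claw": 1},{"x": -0.495,"y": -0.306,"z": 0,"claw": 1},{"x": -0.495,"y": -0.306,"z": 0,"claw": 1},{"x": -0.66,"y": -0.77,"z": 0.0,"claw": 1},{"x": -0.66,"y": -0.77,"z": 0.0,"claw": 1},{"x": -0.66,"y": -0.77,"z": 0.0,"claw": 1}]'

```text
$.steps[0]: bad value
```

Call:
step_arm --steps '[{"x": 0}]'

```text
$.steps[0]: bad value
```

```bash
python3 -c "
from h import *
go((448,-221,200),2.79)"
```

```text
shift [-0.6623 -0.7709  0.0357] turn [-0.0017 -0.0002  0.001 ] at [180.2 492.7 226.1] t 0.1
```

Call:
step_arm --steps '[{"x": -0.495,"y": -0.306,"z": 0,"rx": 0,"ry": 0,"rz": 0,"claw": 1},{"x": -0.495,"y": -0.306,"z": 0,"rx": 0,"ry": 0,"rz": 0,"claw": 1},{"x": -0.495,"y": -0.306,"z": 0,"rx": 0,"ry": 0,"rz": 0,"claw": 1},{"x": -0.495,"y": -0.306,"z": 0,"rx": 0,"ry": 0,"rz": 0,"claw": 1},{"x": -0.495,"y": -0.306,"z": 0,"rx": 0,"ry": 0,"rz": 0,"claw": 1},{"x": -0.495,"y": -0.306,"z": 0,"rx": 0,"ry": 0,"rz": 0,"claw": 1},{"x": -0.495,"y": -0.306,"z": 0,"rx": 0,"ry": 0,"rz": 0,"claw": 1},{"x": -0.495,"y": -0.306,"z": 0,"rx": 0,"ry": 0,"rz": 0,"claw": 1},{"x": -0.495,"y": -0.306,"z": 0,"rx": 0,"ry": 0,"rz": 0,"claw": 1},{"x": -0.66,"y": -0.77,"z": 0,"rx": 0,"ry": 0,"rz": 0,"claw": 1},{"x": -0.66,"y": -0.77,"z": 0,"rx": 0,"ry": 0,"rz": 0,"claw": 1},{"x": -0.66,"y": -0.77,"z": 0,"rx": 0,"ry": 0,"rz": 0,"claw": 1}]'

```text
time: 1.1
tool_pos: [0.4223, 0.0718, 0.2263]
tool_rot: [-3.141, -0.001, 2.791]
contact_force: [0.5, 0.4, -0.2]
opening: 0.0917
grip_force: 0.0
```

```bash
python3 -c "
from h import *
go((448,-221,200),2.79)"
```

```text
shift [-0.1664 -0.3548  0.035 ] turn [-0.0002 -0.0011  0.0011] at [422.3  71.8 226.3] t 1.1
```

Call:
step_arm --steps '[{"x": -0.166,"y": -0.355,"z": 0.035,"rx": 0,"ry": 0,"rz": 0,"claw": 1},{"x": -0.166,"y": -0.355,"z": 0.035,"rx": 0,"ry": 0,"rz": 0,"claw": 1},{"x": -0.166,"y": -0.355,"z": 0.035,"rx": 0,"ry": 0,"rz": 0,"claw": 1},{"x": -0.166,"y": -0.355,"z": 0.035,"rx": 0,"ry": 0,"rz": 0,"claw": 1},{"x": -0.166,"y": -0.355,"z": 0.035,"rx": 0,"ry": 0,"rz": 0,"claw": 1},{"x": -0.166,"y": -0.355,"z": 0.035,"rx": 0,"ry": 0,"rz": 0,"claw": 1},{"x": -0.166,"y": -0.355,"z": 0.035,"rx": 0,"ry": 0,"rz": 0,"claw": 1},{"x": -0.166,"y": -0.355,"z": 0.035,"rx": 0,"ry": 0,"rz": 0,"claw": 1},{"x": -0.166,"y": -0.355,"z": 0.035,"rx": 0,"ry": 0,"rz": 0,"claw": 1},{"x": -0.166,"y": -0.355,"z": 0.035,"rx": 0,"ry": 0,"rz": 0,"claw": 1},{"x": -0.166,"y": -0.355,"z": 0.035,"rx": 0,"ry": 0,"rz": 0,"claw": 1}]'

```text
time: 2.02
tool_pos: [0.4478, -0.2177, 0.2004]
tool_rot: [3.141, -0.001, 2.792]
contact_force: [-1.4, -0.5, 1.6]
opening: 0.0919
grip_force: 0.0
```

Run:
```python
from h import *
s=robot.observe(); p,d=read_camera('wrist'); C=cam('wrist',s)
cv2.imwrite('pics/w1.png',p)
for m,a,c in comps(mask(p,'red'),100): print(a,np.round(c),'foot',circ(C,m,.068),'plug',circ(C,m,.096))
go((448,-221,71),2.79)
```

```text
2375 [307. 215.] foot (array([ 446., -223.]), 33.3, array([ 438.5, -219.6])) plug (array([ 438.6, -219.8]), 30.1, array([ 431.8, -216.7]))
1075 [307. 237.] foot (array([ 455.4, -226.5]), 15.2, array([ 455.3, -226.5])) plug (array([ 447.2, -223. ]), 13.7, array([ 447., -223.]))
shift [-0.0018 -0.0043  0.1728] turn [ 0.0005 -0.0004  0.0033] at [ 447.9 -217.6  200.6] t 2.07
```

View pics/w1.png

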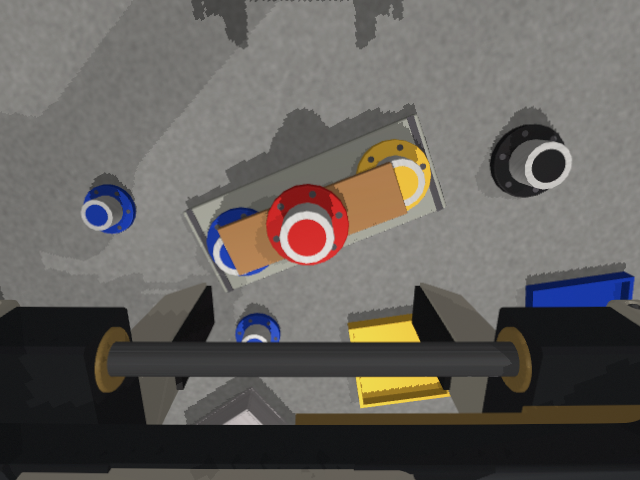

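Call:
step_arm --steps '[{"x": -0.0014,"y": -0.0057,"z": 0.05,"rx": 0,"ry": 0,"rz": 0,"claw": 1},{"x": -0.0014,"y": -0.0057,"z": 0.1,"rx": 0,"ry": 0,"rz": 0,"claw": 1},{"x": -0.0014,"y": -0.0057,"z": 0.14,"rx": 0,"ry": 0,"rz": 0,"claw": 1},{"x": -0.0014,"y": -0.0057,"z": 0.16,"rx": 0,"ry": 0,"rz": 0,"claw": 1},{"x": -0.0014,"y": -0.0057,"z": 0.172,"rx": 0,"ry": 0,"rz": 0,"claw": 1},{"x": -0.0014,"y": -0.0057,"z": 0.172,"rx": 0,"ry": 0,"rz": 0,"claw": 1},{"x": -0.0014,"y": -0.0057,"z": 0.172,"rx": 0,"ry": 0,"rz": 0,"claw": 1}]'

```text
time: 2.65
tool_pos: [0.448, -0.223, 0.0722]
tool_rot: [-3.142, 0.001, 2.792]
contact_force: [-0.2, -0.3, 0.4]
opening: 0.0919
grip_force: 0.0
```

Call:
step_arm --squeeze 25 --steps '[{"x": 0,"y": 0,"z": 0,"rx": 0,"ry": 0,"rz": 0,"claw": -1},{"x": 0,"y": 0,"z": 0,"rx": 0,"ry": 0,"rz": 0,"claw": -1},{"x": 0,"y": 0,"z": 0,"rx": 0,"ry": 0,"rz": 0,"claw": -1},{"x": 0,"y": 0,"z": 0,"rx": 0,"ry": 0,"rz": 0,"claw": -1},{"x": 0,"y": 0,"z": 0,"rx": 0,"ry": 0,"rz": 0,"claw": -1},{"x": 0,"y": 0,"z": 0,"rx": 0,"ry": 0,"rz": 0,"claw": -1},{"x": 0,"y": 0,"z": 0,"rx": 0,"ry": 0,"rz": 0,"claw": -1},{"x": 0,"y": 0,"z": 0,"rx": 0,"ry": 0,"rz": 0,"claw": -1}]'

```text
time: 3.32
tool_pos: [0.4474, -0.2235, 0.0714]
tool_rot: [3.142, -0.0, 2.791]
contact_force: [-0.8, -0.4, 0.3]
opening: 0.0432
grip_force: 0.0
```

Still closing; keep closing, then lift.

Call:
step_arm --steps '[{"x": 0,"y": 0,"z": 0,"rx": 0,"ry": 0,"rz": 0,"claw": -1},{"x": 0,"y": 0,"z": 0,"rx": 0,"ry": 0,"rz": 0,"claw": -1},{"x": 0,"y": 0,"z": 0,"rx": 0,"ry": 0,"rz": 0,"claw": -1},{"x": 0,"y": 0,"z": 0,"rx": 0,"ry": 0,"rz": 0,"claw": -1},{"x": 0,"y": 0,"z": -0.013,"rx": 0,"ry": 0,"rz": 0,"claw": -1},{"x": 0,"y": 0,"z": -0.04,"rx": 0,"ry": 0,"rz": 0,"claw": -1},{"x": 0,"y": 0,"z": -0.08,"rx": 0,"ry": 0,"rz": 0,"claw": -1},{"x": 0,"y": 0,"z": -0.1,"rx": 0,"ry": 0,"rz": 0,"claw": -1},{"x": 0,"y": 0,"z": -0.1,"rx": 0,"ry": 0,"rz": 0,"claw": -1}]'

```text
time: 4.07
tool_pos: [0.4491, -0.2247, 0.1503]
tool_rot: [-3.14, 0.007, 2.791]
contact_force: [0.4, -0.6, -1.9]
opening: 0.0394
grip_force: 25.0
```

```bash
python3 -c "
from h import *
print(robot.observe()['opening'])
go((625,158.2,146),2.79)"
```

```text
0.039373336480020046
shift [-0.0448  0.56    0.0049] turn [-0.0024  0.0086  0.0012] at [ 449.1 -224.7  150.3] t 4.07
```

Call:
step_arm --steps '[{"x": -0.045,"y": 0.56,"z": 0,"rx": 0,"ry": 0,"rz": 0,"claw": -1},{"x": -0.045,"y": 0.56,"z": 0,"rx": 0,"ry": 0,"rz": 0,"claw": -1},{"x": -0.045,"y": 0.56,"z": 0,"rx": 0,"ry": 0,"rz": 0,"claw": -1},{"x": -0.045,"y": 0.56,"z": 0,"rx": 0,"ry": 0,"rz": 0,"claw": -1},{"x": -0.045,"y": 0.56,"z": 0,"rx": 0,"ry": 0,"rz": 0,"claw": -1},{"x": -0.045,"y": 0.56,"z": 0,"rx": 0,"ry": 0,"rz": 0,"claw": -1},{"x": -0.045,"y": 0.56,"z": 0,"rx": 0,"ry": 0,"rz": 0,"claw": -1},{"x": -0.045,"y": 0.56,"z": 0,"rx": 0,"ry": 0,"rz": 0,"claw": -1},{"x": -0.045,"y": 0.56,"z": 0,"rx": 0,"ry": 0,"rz": 0,"claw": -1},{"x": -0.045,"y": 0.56,"z": 0,"rx": 0,"ry": 0,"rz": 0,"claw": -1},{"x": -0.045,"y": 0.56,"z": 0,"rx": 0,"ry": 0,"rz": 0,"claw": -1},{"x": -0.045,"y": 0.56,"z": 0,"rx": 0,"ry": 0,"rz": 0,"claw": -1}]'

```text
time: 5.07
tool_pos: [0.6231, 0.162, 0.1446]
tool_rot: [-3.141, -0.002, 2.795]
contact_force: [-0.4, 0.4, -2.1]
opening: 0.0395
grip_force: 25.0
```

```bash
python3 -c "
from h import *
go((625,158.2,18),2.79)"
```

```text
shift [-0.0044 -0.0038  0.1688] turn [-0.0009 -0.0025  0.006 ] at [623.1 162.  144.6] t 5.07
```

Call:
step_arm --steps '[{"x": -0.004,"y": -0.004,"z": 0.05,"rx": 0,"ry": 0,"rz": 0,"claw": -1},{"x": -0.004,"y": -0.004,"z": 0.1,"rx": 0,"ry": 0,"rz": 0,"claw": -1},{"x": -0.004,"y": -0.004,"z": 0.14,"rx": 0,"ry": 0,"rz": 0,"claw": -1},{"x": -0.004,"y": -0.004,"z": 0.16,"rx": 0,"ry": 0,"rz": 0,"claw": -1},{"x": -0.004,"y": -0.004,"z": 0.166,"rx": 0,"ry": 0,"rz": 0,"claw": -1},{"x": -0.004,"y": -0.004,"z": 0.166,"rx": 0,"ry": 0,"rz": 0,"claw": -1},{"x": -0.004,"y": -0.004,"z": 0.168,"rx": 0,"ry": 0,"rz": 0,"claw": -1},{"x": -0.004,"y": -0.004,"z": 0.169,"rx": 0,"ry": 0,"rz": 0,"claw": -1},{"x": -0.004,"y": -0.004,"z": 0.169,"rx": 0,"ry": 0,"rz": 0,"claw": -1}]'

```text
time: 5.82
tool_pos: [0.6261, 0.1553, 0.0212]
tool_rot: [3.14, 0.002, 2.791]
contact_force: [0.4, -0.3, -0.9]
opening: 0.0399
grip_force: 25.0
```

Call:
step_arm --steps '[{"x": 0,"y": 0.001,"z": 0.001,"rx": 0,"ry": 0,"rz": 0,"claw": -1},{"x": 0,"y": 0.001,"z": 0.002,"rx": 0,"ry": 0,"rz": 0,"claw": -1},{"x": 0,"y": 0.001,"z": 0.002,"rx": 0,"ry": 0,"rz": 0,"claw": -1}]'

```text
time: 6.07
tool_pos: [0.6257, 0.1563, 0.0186]
tool_rot: [3.141, 0.001, 2.791]
contact_force: [-0.2, 0.3, -2.3]
opening: 0.0394
grip_force: 25.0
```

Call:
step_arm --steps '[{"x": 0,"y": 0,"z": 0.001,"rx": 0,"ry": 0,"rz": 0,"claw": -1},{"x": 0,"y": 0,"z": 0.002,"rx": 0,"ry": 0,"rz": 0,"claw": -1},{"x": 0,"y": 0,"z": 0.002,"rx": 0,"ry": 0,"rz": 0,"claw": -1}]'

```text
time: 6.32
tool_pos: [0.6257, 0.1563, 0.0175]
tool_rot: [3.141, 0.001, 2.791]
contact_force: [-1.4, 0.2, 3.7]
opening: 0.0394
grip_force: 25.0
```

Call:
step_arm --steps '[{"x": 0,"y": 0,"z": 0,"rx": 0,"ry": 0,"rz": 0,"claw": 0.2},{"x": 0,"y": 0,"z": 0,"rx": 0,"ry": 0,"rz": 0,"claw": 0.2},{"x": 0,"y": 0,"z": 0,"rx": 0,"ry": 0,"rz": 0,"claw": 0.2},{"x": 0,"y": 0,"z": 0,"rx": 0,"ry": 0,"rz": 0,"claw": 0.2},{"x": 0,"y": 0,"z": -0.03,"rx": 0,"ry": 0,"rz": 0,"claw": 0.2},{"x": 0,"y": 0,"z": -0.07,"rx": 0,"ry": 0,"rz": 0,"claw": 1},{"x": 0,"y": 0,"z": -0.12,"rx": 0,"ry": 0,"rz": 0,"claw": 1},{"x": 0,"y": 0,"z": -0.17,"rx": 0,"ry": 0,"rz": 0,"claw": 1},{"x": 0,"y": 0,"z": -0.2,"rx": 0,"ry": 0,"rz": 0,"claw": 1},{"x": 0,"y": 0,"z": -0.2,"rx": 0,"ry": 0,"rz": 0,"claw": 1}]'

```text
time: 7.15
tool_pos: [0.6284, 0.1566, 0.1733]
tool_rot: [3.136, 0.01, 2.791]
contact_force: [0.5, 0.7, 0.7]
opening: 0.0838
grip_force: 0.0
```

Run:
```python
from h import *
s=robot.observe(); p,d=read_camera('wrist'); C=cam('wrist',s)
for m,a,c in comps(mask(p,'red'),200): print(a,np.round(c),'foot',circ(C,m,.014),'plug',circ(C,m,.042))
p,d=read_camera('top'); C=cam('top'); np.save('topp.npy',p); np.save('topd.npy',d)
B=[(m,a,c) for m,a,c in comps(mask(p,'wood',90),400) if 130<c[1]<340]
for m,a,c in B: print(a,c,rect(C,m,.058),rect(C,m,.0205))
go((447.5,-219,180),1.6)
```

```text
11083 [312. 205.] foot (array([624.6, 157.5]), 70.2, array([621., 159.])) plug (array([617.8, 159.9]), 64.0, array([614.5, 161.2]))
907 [310. 220.] foot (array([632.1, 152.9]), 14.9, array([632. , 152.9])) plug (array([624.7, 155.7]), 13.6, array([624.6, 155.7]))
653 [204.01531394 286.02603369] (array([446.5, 175.2]), array([41.6, 59.4]), 2.7) (array([449. , 183.6]), array([43.2, 61.7]), 2.7)
1712 [405.30081776 286.77219626] (array([ 447.7, -217.1]), array([ 44.5, 149.4]), 1.6) (array([ 450.2, -223.8]), array([ 46.2, 155.2]), 1.6)
shift [ 0.0514 -0.5516 -0.0172] turn [2.5000e-03 1.2000e-03 1.5161e+00] at [625.9 156.2 167.6] t 7.25
```

Call:
step_arm --steps '[{"x": 0.051,"y": -0.551,"z": -0.02,"rx": 0,"ry": 0,"rz": 0.95,"claw": 1},{"x": 0.051,"y": -0.551,"z": -0.02,"rx": 0,"ry": 0,"rz": 0.95,"claw": 1},{"x": 0.051,"y": -0.551,"z": -0.02,"rx": 0,"ry": 0,"rz": 0.95,"claw": 1},{"x": 0.051,"y": -0.551,"z": -0.02,"rx": 0,"ry": 0,"rz": 0.95,"claw": 1},{"x": 0.051,"y": -0.551,"z": -0.02,"rx": 0,"ry": 0,"rz": 0.95,"claw": 1},{"x": 0.051,"y": -0.551,"z": -0.02,"rx": 0,"ry": 0,"rz": 0.95,"claw": 1},{"x": 0.051,"y": -0.551,"z": -0.02,"rx": 0,"ry": 0,"rz": 0.95,"claw": 1},{"x": 0.051,"y": -0.551,"z": -0.02,"rx": 0,"ry": 0,"rz": 0.95,"claw": 1},{"x": 0.051,"y": -0.551,"z": -0.02,"rx": 0,"ry": 0,"rz": 0.95,"claw": 1},{"x": 0.051,"y": -0.551,"z": -0.02,"rx": 0,"ry": 0,"rz": 0.95,"claw": 1},{"x": 0.051,"y": -0.551,"z": -0.02,"rx": 0,"ry": 0,"rz": 0.95,"claw": 1},{"x": 0.051,"y": -0.551,"z": -0.02,"rx": 0,"ry": 0,"rz": 0.95,"claw": 1}]'

```text
time: 8.25
tool_pos: [0.446, -0.22, 0.1802]
tool_rot: [-3.14, -0.003, 2.04]
contact_force: [0.2, -0.4, -0.1]
opening: 0.0918
grip_force: 0.0
```

Run:
```python
from h import *
go((447.7,-217.5,190),1.6)
```

```text
shift [ 0.002   0.0035 -0.0131] turn [-0.0024 -0.0032  0.5603] at [ 446.  -220.   180.2] t 8.25
```

Call:
step_arm --steps '[{"x": 0.002,"y": 0.0035,"z": -0.013,"rx": 0,"ry": 0,"rz": 0.56,"claw": 1},{"x": 0.002,"y": 0.0035,"z": -0.013,"rx": 0,"ry": 0,"rz": 0.56,"claw": 1},{"x": 0.002,"y": 0.0035,"z": -0.013,"rx": 0,"ry": 0,"rz": 0.56,"claw": 1},{"x": 0.002,"y": 0.0035,"z": -0.013,"rx": 0,"ry": 0,"rz": 0.56,"claw": 1},{"x": 0.002,"y": 0.0035,"z": -0.013,"rx": 0,"ry": 0,"rz": 0.56,"claw": 1},{"x": 0.002,"y": 0.0035,"z": -0.013,"rx": 0,"ry": 0,"rz": 0.56,"claw": 1}]'

```text
time: 8.75
tool_pos: [0.4494, -0.2148, 0.1905]
tool_rot: [-3.14, -0.001, 1.609]
contact_force: [-0.0, 1.2, -0.3]
opening: 0.092
grip_force: 0.0
```

Run:
```python
from h import *
s=robot.observe(); p,d=read_camera('wrist'); C=cam('wrist',s)
cv2.imwrite('pics/w2.png',p)
for m,a,c in comps(mask(p,'wood',90),1500): print(a,np.round(c),rect(C,m,.058))
go((447.7,-217.5,40),1.6)
```

```text
10121 [310. 220.] (array([ 446.4, -217.5]), array([ 45.3, 151.7]), 2.2)
4545 [487. 417.] (array([ 603.4, -396.2]), array([327.4,  20.7]), 2.5)
shift [-0.0034 -0.0021  0.2009] turn [-0.0014 -0.0015  0.011 ] at [ 449.4 -215.1  190.7] t 8.8
```

View pics/w2.png

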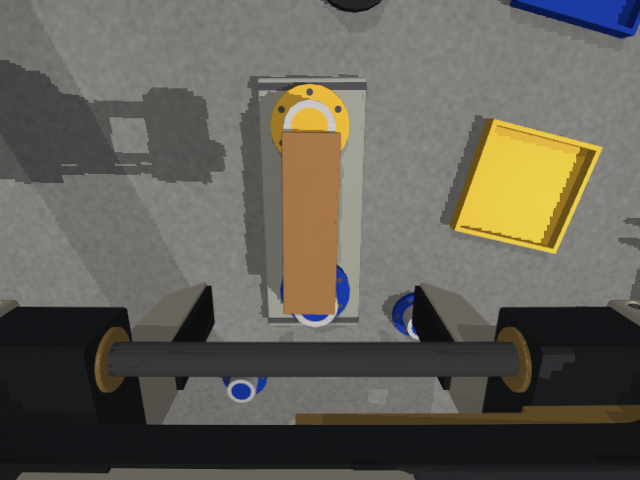

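Call:
step_arm --steps '[{"x": -0.003,"y": -0.003,"z": 0.05,"rx": 0,"ry": 0,"rz": 0,"claw": 1},{"x": -0.003,"y": -0.003,"z": 0.1,"rx": 0,"ry": 0,"rz": 0,"claw": 1},{"x": -0.003,"y": -0.003,"z": 0.15,"rx": 0,"ry": 0,"rz": 0,"claw": 1},{"x": -0.003,"y": -0.003,"z": 0.18,"rx": 0,"ry": 0,"rz": 0,"claw": 1},{"x": -0.003,"y": -0.003,"z": 0.195,"rx": 0,"ry": 0,"rz": 0,"claw": 1},{"x": -0.003,"y": -0.003,"z": 0.2,"rx": 0,"ry": 0,"rz": 0,"claw": 1},{"x": -0.003,"y": -0.003,"z": 0.2,"rx": 0,"ry": 0,"rz": 0,"claw": 1},{"x": -0.003,"y": -0.003,"z": 0.2,"rx": 0,"ry": 0,"rz": 0,"claw": 1}]'

```text
time: 9.47
tool_pos: [0.4476, -0.2186, 0.0419]
tool_rot: [3.141, 0.0, 1.606]
contact_force: [0.1, 0.6, -0.1]
opening: 0.0917
grip_force: 0.0
```

Call:
step_arm --squeeze 20 --steps '[{"x": 0,"y": 0,"z": 0,"rx": 0,"ry": 0,"rz": 0,"claw": -1},{"x": 0,"y": 0,"z": 0,"rx": 0,"ry": 0,"rz": 0,"claw": -1},{"x": 0,"y": 0,"z": 0,"rx": 0,"ry": 0,"rz": 0,"claw": -1},{"x": 0,"y": 0,"z": 0,"rx": 0,"ry": 0,"rz": 0,"claw": -1},{"x": 0,"y": 0,"z": 0,"rx": 0,"ry": 0,"rz": 0,"claw": -1},{"x": 0,"y": 0,"z": 0,"rx": 0,"ry": 0,"rz": 0,"claw": -1},{"x": 0,"y": 0,"z": 0,"rx": 0,"ry": 0,"rz": 0,"claw": -1},{"x": 0,"y": 0,"z": 0,"rx": 0,"ry": 0,"rz": 0,"claw": -1},{"x": 0,"y": 0,"z": 0,"rx": 0,"ry": 0,"rz": 0,"claw": -1},{"x": 0,"y": 0,"z": 0,"rx": 0,"ry": 0,"rz": 0,"claw": -1}]'

```text
time: 10.3
tool_pos: [0.4471, -0.2185, 0.0415]
tool_rot: [3.142, -0.0, 1.605]
contact_force: [-0.8, -0.3, 0.6]
opening: 0.0435
grip_force: 20.0
```

Call:
step_arm --steps '[{"x": 0,"y": 0,"z": -0.007,"rx": 0,"ry": 0,"rz": 0,"claw": -1},{"x": 0,"y": 0,"z": -0.02,"rx": 0,"ry": 0,"rz": 0,"claw": -1},{"x": 0,"y": 0,"z": -0.05,"rx": 0,"ry": 0,"rz": 0,"claw": -1},{"x": 0,"y": 0,"z": -0.09,"rx": 0,"ry": 0,"rz": 0,"claw": -1},{"x": 0,"y": 0,"z": -0.12,"rx": 0,"ry": 0,"rz": 0,"claw": -1},{"x": 0,"y": 0,"z": -0.12,"rx": 0,"ry": 0,"rz": 0,"claw": -1},{"x": 0,"y": 0,"z": -0.12,"rx": 0,"ry": 0,"rz": 0,"claw": -1}]'

```text
time: 10.88
tool_pos: [0.4478, -0.219, 0.1332]
tool_rot: [3.139, 0.002, 1.605]
contact_force: [-0.1, 0.1, -2.0]
opening: 0.0438
grip_force: 20.0
```

Run:
```python
from h import *
s=robot.observe(); p,d=read_camera('wrist'); C=cam('wrist',s); print(s['opening'])
tb=s['tool_pos'][2]-.0415+.058
for m,a,c in comps(mask(p,'wood',90),1500): print(a,np.round(c),rect(C,m,tb))
go((447.5,228,130),1.6)
p,d=read_camera('top'); C=cam('top')
for col in('blue','yellow'):
  for m,a,c in comps(mask(p,col),15):
    if 260<c[1]<310 and 340<c[0]<470: print(col,a,c,circ(C,m,.022),circ(C,m,.05))
```

```text
0.04377008049167189
22882 [314. 236.] (array([ 446.2, -186.6]), array([44. , 84.9]), 1.6)
8848 [358. 408.] (array([ 475.8, -259.6]), array([178.8,  26.3]), 1.6)
shift [0.595  0.0209 0.0023] turn [0.001  0.0006 0.0062] at [ 447.  -218.5  131.9] t 10.93
yellow 366 [360.22131148 290.93442623] (array([ 444.3, -139.2]), 33.1, array([ 441.2, -131.1])) (array([ 442.5, -136.6]), 32.2, array([ 439.6, -128.7]))
yellow 150 [365.92       288.59333333] (array([ 445.8, -142.7]), 14.1, array([ 445.9, -142.6])) (array([ 444., -140.]), 13.7, array([ 444.1, -139.8]))
```

Call:
step_arm --steps '[{"x": 0.595,"y": 0.02,"z": 0,"rx": 0,"ry": 0,"rz": 0.02,"claw": -1},{"x": 0.595,"y": 0.02,"z": 0,"rx": 0,"ry": 0,"rz": 0.02,"claw": -1},{"x": 0.595,"y": 0.02,"z": 0,"rx": 0,"ry": 0,"rz": 0.02,"claw": -1},{"x": 0.595,"y": 0.02,"z": 0,"rx": 0,"ry": 0,"rz": 0.02,"claw": -1},{"x": 0.595,"y": 0.02,"z": 0,"rx": 0,"ry": 0,"rz": 0.02,"claw": -1},{"x": 0.595,"y": 0.02,"z": 0,"rx": 0,"ry": 0,"rz": 0.02,"claw": -1},{"x": 0.595,"y": 0.02,"z": 0,"rx": 0,"ry": 0,"rz": 0.02,"claw": -1},{"x": 0.595,"y": 0.02,"z": 0,"rx": 0,"ry": 0,"rz": 0.02,"claw": -1},{"x": 0.595,"y": 0.02,"z": 0,"rx": 0,"ry": 0,"rz": 0.02,"claw": -1},{"x": 0.595,"y": 0.02,"z": 0,"rx": 0,"ry": 0,"rz": 0.02,"claw": -1},{"x": 0.595,"y": 0.02,"z": 0,"rx": 0,"ry": 0,"rz": 0.02,"claw": -1},{"x": 0.595,"y": 0.02,"z": 0,"rx": 0,"ry": 0,"rz": 0.02,"claw": -1}]'

```text
time: 11.98
tool_pos: [0.4457, 0.2327, 0.1302]
tool_rot: [-3.14, -0.001, 1.594]
contact_force: [0.7, -0.6, -0.5]
opening: 0.0436
grip_force: 20.0
```

Run:
```python
from h import *
s=robot.observe(); p,d=read_camera('wrist'); C=cam('wrist',s); print(s['opening'])
cv2.imwrite('pics/w3.png',p)
p2,_=read_camera('top');cv2.imwrite('pics/t3.png',p2[180:330,100:280]); C2=cam('top')
for m,a,c in comps(mask(p2,'wood',90),400):
    if 130<c[1]<340: print(a,c,rect(C2,m,s['tool_pos'][2]+.0165),rect(C2,m,.0205))
go((447.5,228,40),1.59)
```

```text
0.043621906558545996
1280 [193.25625    284.02265625] (array([444.4, 173.3]), array([48. , 89.9]), 0.7) (array([453.5, 203.9]), array([ 54.8, 102.7]), 0.7)
shift [-0.0008  0.0027  0.1201] turn [-0.0035  0.0013  0.0026] at [445.7 228.7 130.1] t 12.08
```

View pics/w3.png

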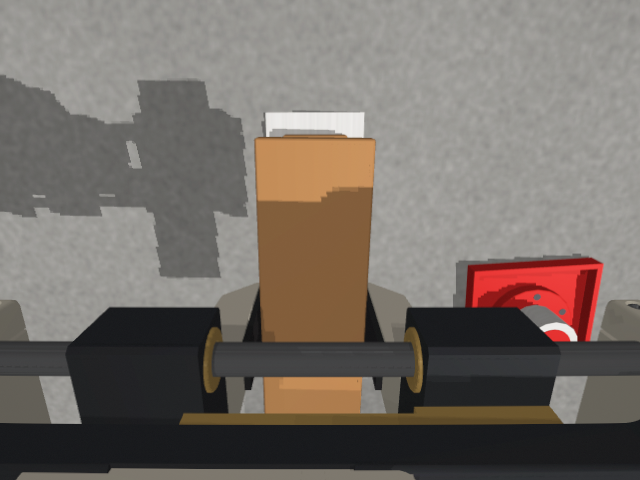

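Run:
```python
from h import *
s=robot.observe(); p,d=read_camera('wrist'); C=cam('wrist',s)
zt=s['tool_pos'][2]+.0165; print(s['tool_pos'],zt)
P=depthpts(C,[(314,160),(314,134)],d);print('depth',P*1000)
for r in range(108,146): print(r,p[r,300],p[r,330],end=';')
h=cv2.cvtColor(p,cv2.COLOR_BGR2HSV); w=cv2.inRange(h,(0,0,185),(179,40,255)); w[:100]=0;w[140:]=0
m=max(comps(w,50),key=lambda k:k[1])[0]; ys,xs=np.nonzero(m)
print('\nplate px',xs.min(),xs.max(),ys.min(),plane(C,[(xs.min(),ys.min()),(xs.max(),ys.min())],.004)*1000)
# board front corners
b=mask(p,'wood',90); rws=[b[r].nonzero()[0] for r in (150,180)]
for r,x in zip((150,180),rws): print('board edges',plane(C,[(x.min(),r),(x.max(),r)],zt)*1000)
print('end138',plane(C,[(314,138)],zt)*1000,'end134 pile',plane(C,[(314,134)],.0205)*1000)
```

```text
[0.44572879 0.22866371 0.13009913] 0.14659912724435886
depth [[444.14484284 295.0817875  147.81881677]
 [444.25486353 298.36087367  21.64765054]]
108 [230 232 234] [228 231 232];109 [229 231 234] [228 230 232];110 [230 232 234] [229 231 232];111 [230 232 234] [229 231 232];112 [230 232 234] [229 231 232];113 [230 231 234] [229 231 232];114 [230 231 234] [228 230 232];115 [230 232 234] [229 231 232];116 [230 231 234] [228 230 232];117 [230 232 234] [228 230 232];118 [230 232 234] [228 230 232];119 [230 232 234] [228 230 232];120 [230 232 234] [228 230 232];121 [230 232 234] [228 230 232];122 [222 225 226] [224 226 228];123 [158 160 162] [191 194 197];124 [157 160 162] [153 155 158];125 [157 160 162] [154 155 158];126 [157 160 162] [154 155 157];127 [144 149 153] [140 144 148];128 [ 74 100 128] [ 63  91 123];129 [ 77 123 171] [ 78 125 175];130 [ 89 142 197] [ 92 145 200];131 [ 89 142 197] [ 92 145 200];132 [ 89 142 197] [ 92 144 199];133 [ 90 142 197] [ 91 144 199];134 [ 89 142 197] [ 91 144 199];135 [ 88 141 197] [ 91 144 199];136 [ 82 131 182] [ 86 136 188];137 [ 54  87 122] [ 63 101 139];138 [ 58  93 131] [ 54  86 120];139 [ 76 123 172] [ 74 117 165];140 [ 85 135 188] [ 84 133 184];141 [ 91 144 199] [ 92 145 201];142 [ 91 144 199] [ 91 144 200];143 [ 90 143 198] [ 92 145 200];144 [ 90 144 198] [ 91 144 200];145 [ 90 144 199] [ 92 145 201];
plate px 265 364 105 [[409.37120563 316.62287695   4.        ]
 [479.05560257 318.07145994   4.        ]]
board edges [[422.62924135 298.095569   146.59912724]
 [465.86704019 299.00153241 146.59912724]]
board edges [[422.73529225 287.1576546  146.59912724]
 [465.87296641 288.06629467 146.59912724]]
end138 [[443.97947785 302.76750502 146.59912724]] end134 pile [[444.25767136 298.30759037  20.5       ]]
```

Call:
step_arm --steps '[{"x": 0.0004,"y": 0.0007,"z": 0.04,"rx": 0,"ry": 0,"rz": 0,"claw": -1},{"x": 0.0004,"y": 0.0007,"z": 0.08,"rx": 0,"ry": 0,"rz": 0,"claw": -1},{"x": 0.0004,"y": 0.0007,"z": 0.11,"rx": 0,"ry": 0,"rz": 0,"claw": -1},{"x": 0.0004,"y": 0.0007,"z": 0.13,"rx": 0,"ry": 0,"rz": 0,"claw": -1},{"x": 0.0004,"y": 0.0007,"z": 0.145,"rx": 0,"ry": 0,"rz": 0,"claw": -1},{"x": 0.0004,"y": 0.0007,"z": 0.15,"rx": 0,"ry": 0,"rz": 0,"claw": -1},{"x": 0.0004,"y": 0.0007,"z": 0.15,"rx": 0,"ry": 0,"rz": 0,"claw": -1},{"x": 0.0004,"y": 0.0007,"z": 0.15,"rx": 0,"ry": 0,"rz": 0,"claw": -1},{"x": 0.0004,"y": 0.0007,"z": 0.15,"rx": 0,"ry": 0,"rz": 0,"claw": -1}]'

```text
time: 12.88
tool_pos: [0.4471, 0.2273, 0.019]
tool_rot: [-3.141, 0.001, 1.588]
contact_force: [0.8, -3.3, -4.6]
opening: 0.044
grip_force: 20.0
```

Run:
```python
from h import *
s=robot.observe(); p,d=read_camera('wrist'); C=cam('wrist',s)
print(s['tool_pos']*1000,s['tool_rot'])
cv2.imwrite('pics/w4.png',cv2.resize(p[60:420,190:450],(520,720))[:600])
```

```text
[447.10078914 227.33571848  19.02270544] [-3.14051801e+00  6.96988061e-04  1.58839861e+00]
```

View pics/w4.png

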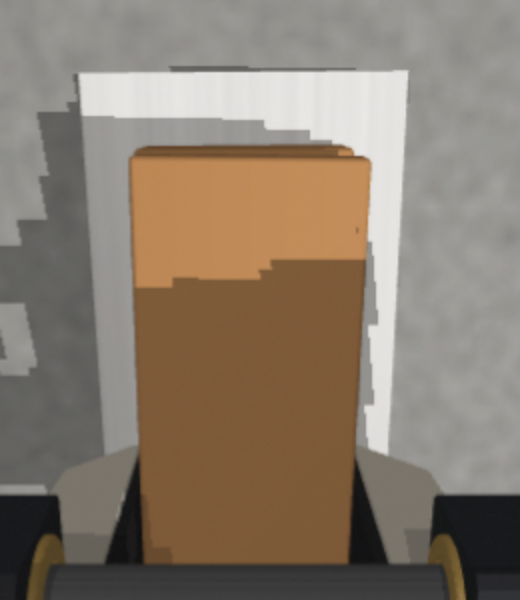

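Run:
```python
from h import *
s=robot.observe(); C=cam('wrist',s); zt=s['tool_pos'][2]+.0165
f=lambda *q:[(x/2+190,y/2+60) for x,y in q]
for n,q,z in (('plate',f((78,73),(407,70)),.004),('pile',f((136,149),(354,149)),.0205),('board',f((132,157),(370,160)),zt)):
    P=plane(C,q,z)*1000; print(n,np.round(P[:,:2],1),'mid',P.mean(0)[:2],'ang',np.degrees(np.arctan2(*(P[1]-P[0])[[1,0]])))
```

```text
plate [[409.1 316.5]
 [479.3 318.3]] mid [444.20665544 317.38071061] ang 1.4855237244344264
pile [[423.4 301.7]
 [466.7 302.5]] mid [445.02729083 302.11107113] ang 0.9936087496931303
board [[424.7 301.1]
 [467.6 301.3]] mid [446.14345564 301.18709564] ang 0.29461836468250135
```

Call:
step_arm --steps '[{"x": 0.0012,"y": -0.0005,"z": 0.003,"rx": 0,"ry": 0,"rz": -0.012,"claw": -1},{"x": 0.0012,"y": -0.0005,"z": 0.006,"rx": 0,"ry": 0,"rz": -0.012,"claw": -1},{"x": 0.0012,"y": -0.0005,"z": 0.007,"rx": 0,"ry": 0,"rz": -0.012,"claw": -1},{"x": 0.0012,"y": -0.0005,"z": 0.008,"rx": 0,"ry": 0,"rz": -0.012,"claw": -1},{"x": 0.0012,"y": -0.0005,"z": 0.008,"rx": 0,"ry": 0,"rz": -0.012,"claw": -1},{"x": 0.0012,"y": -0.0005,"z": 0.008,"rx": 0,"ry": 0,"rz": -0.012,"claw": -1}]'

```text
time: 13.43
tool_pos: [0.4471, 0.2297, 0.0144]
tool_rot: [3.14, -0.001, 1.599]
contact_force: [-3.1, -1.2, 8.9]
opening: 0.0438
grip_force: 20.0
```

Run:
```python
from h import *
p,d=read_camera('wrist'); s=robot.observe(); print(s['tool_pos']*1000,s['tool_rot'],s['contact_force'])
cv2.imwrite('pics/w5.png',cv2.resize(p[80:230,210:430],(770,525),interpolation=cv2.INTER_CUBIC))
```

```text
[447.06092517 229.71816547  14.42172963] [ 3.14032729e+00 -9.10045593e-04  1.59917552e+00] [-3.28212153 -1.5369314   8.46887611]
```

View pics/w5.png

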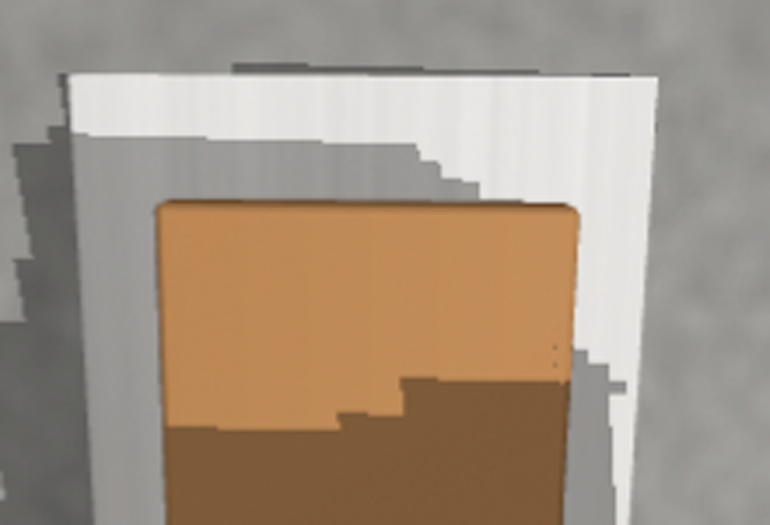

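Run:
```python
from h import *
s=robot.observe(); C=cam('wrist',s)
f=lambda *q:[(x/3.5+210,y/3.5+80) for x,y in q]
for n,q,z in (('plate',f((68,73),(658,77)),.004),('board',f((157,206),(578,210)),.0285),('board20 ',f((163,420),(567,420)),.0285)):
    P=plane(C,q,z)*1000; print(n,np.round(P[:,:2],1),'mid',P.mean(0)[:2],'ang',np.degrees(np.arctan2(*(P[1]-P[0])[[1,0]])))
```

```text
plate [[409.2 316.4]
 [479.6 317.9]] mid [444.3888458  317.17402179] ang 1.2374091368042581
board [[423.1 302.7]
 [467.2 303.6]] mid [445.13153083 303.15591214] ang 1.0643694735724574
board20  [[423.3 279.9]
 [467.7 281.1]] mid [445.51856588 280.51501534] ang 1.5705641982374694
```

Call:
step_arm --steps '[{"x": -0.0006,"y": 0,"z": -0.001,"rx": 0,"ry": 0,"rz": 0,"claw": -1},{"x": -0.0006,"y": 0,"z": -0.001,"rx": 0,"ry": 0,"rz": 0,"claw": -1},{"x": -0.0006,"y": 0,"z": -0.001,"rx": 0,"ry": 0,"rz": 0,"claw": 0.4},{"x": -0.0006,"y": 0,"z": -0.001,"rx": 0,"ry": 0,"rz": 0,"claw": 0.4},{"x": -0.0006,"y": 0,"z": -0.001,"rx": 0,"ry": 0,"rz": 0,"claw": 0.4},{"x": -0.0006,"y": 0,"z": -0.001,"rx": 0,"ry": 0,"rz": 0,"claw": 0.4},{"x": -0.0006,"y": 0,"z": -0.04,"rx": 0,"ry": 0,"rz": 0,"claw": 0.4},{"x": -0.0006,"y": 0,"z": -0.09,"rx": 0,"ry": 0,"rz": 0,"claw": 1},{"x": -0.0006,"y": 0,"z": -0.14,"rx": 0,"ry": 0,"rz": 0,"claw": 1},{"x": -0.0006,"y": 0,"z": -0.19,"rx": 0,"ry": 0,"rz": 0,"claw": 1},{"x": -0.0006,"y": 0,"z": -0.22,"rx": 0,"ry": 0,"rz": 0,"claw": 1},{"x": -0.0006,"y": 0,"z": -0.22,"rx": 0,"ry": 0,"rz": 0,"claw": 1}]'

```text
time: 14.48
tool_pos: [0.4497, 0.2296, 0.1833]
tool_rot: [3.132, -0.003, 1.599]
contact_force: [0.4, 0.3, 0.3]
opening: 0.0905
grip_force: 0.0
```

Run:
```python
from h import *
s=robot.observe(); p,d=read_camera('wrist'); C=cam('wrist',s)
for m,a,c in comps(mask(p,'wood',90),1500):
    ys,xs=np.nonzero(m); P=depthpts(C,np.c_[xs,ys],d)*1000
    A=np.linalg.lstsq(np.c_[P[:,:2]-P[:,:2].mean(0),np.ones(len(P))],P[:,2],rcond=None)[0]
    print(a,np.round(c),rect(C,m,.0285),'z',np.percentile(P[:,2],[5,50,95]),'slope',A)
h=cv2.cvtColor(p,cv2.COLOR_BGR2HSV); w=cv2.inRange(h,(0,0,110),(179,40,255))
print(s['tool_pos'])
cv2.imwrite('pics/w6.png',p)
p,d=read_camera('top'); C=cam('top'); np.save('topp.npy',p); np.save('topd.npy',d)
for col in('blue','yellow'):
  for m,a,c in comps(mask(p,col),15):
    if 260<c[1]<310 and 340<c[0]<470: print(col,a,c,circ(C,m,.022),circ(C,m,.05))
for m,a,c in comps(mask(p,'wood',90),400):
    if 130<c[1]<340: print(a,c,rect(C,m,.0285))
go((453,-295,180),2.2)
```

```text
8858 [308. 210.] (array([446.4, 228.9]), array([ 43.5, 149.3]), 0.9) z [28.11244223 29.27305685 30.46278215] slope [9.01119311e-04 5.40598161e-02 3.05769785e+01]
4641 [485. 417.] (array([615.4,  25.1]), array([360.2,  22.7]), 1.3) z [274.6900531  277.15978964 279.07435878] slope [-4.07628976e-02  1.06595629e+00  2.77275153e+02]
[0.44972374 0.22955192 0.18325257]
blue 294 [436.30612245 282.32312925] (array([ 455.2, -288.7]), 32.6, array([ 458.8, -286.1])) (array([ 453.1, -281.9]), 31.7, array([ 456.7, -279.4]))
blue 134 [441.65671642 283.23134328] (array([ 456.7, -297. ]), 13.3, array([ 457. , -297.1])) (array([ 454.6, -290. ]), 12.9, array([ 454.9, -290. ]))
yellow 446 [363.61210762 290.13901345] (array([ 444. , -139.4]), 32.8, array([ 442.8, -138. ])) (array([ 442.2, -136.7]), 31.9, array([ 441.1, -135.3]))
yellow 150 [365.92       288.59333333] (array([ 445.8, -142.7]), 14.1, array([ 445.9, -142.6])) (array([ 444., -140.]), 13.7, array([ 444.1, -139.8]))
1286 [189.83514774 286.29937792] (array([447.1, 210.7]), array([ 43.7, 118.7]), 1.8)
shift [-0.6982 -0.0117 -0.0024] turn [ 2.300e-03  1.000e-04 -7.659e-01] at [447.3 228.7 178.5] t 14.58
```

View pics/w6.png

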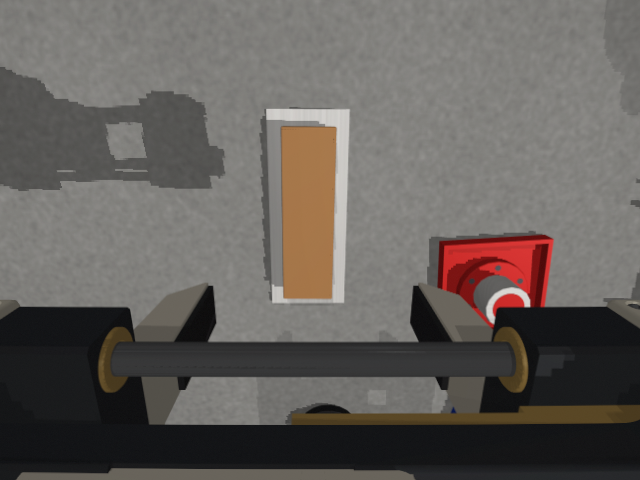

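Call:
step_arm --steps '[{"x": -0.691,"y": -0.009,"z": 0,"rx": 0,"ry": 0,"rz": -0.766,"claw": 1},{"x": -0.691,"y": -0.009,"z": 0,"rx": 0,"ry": 0,"rz": -0.766,"claw": 1},{"x": -0.691,"y": -0.009,"z": 0,"rx": 0,"ry": 0,"rz": -0.766,"claw": 1},{"x": -0.691,"y": -0.009,"z": 0,"rx": 0,"ry": 0,"rz": -0.766,"claw": 1},{"x": -0.691,"y": -0.009,"z": 0,"rx": 0,"ry": 0,"rz": -0.766,"claw": 1},{"x": -0.691,"y": -0.009,"z": 0,"rx": 0,"ry": 0,"rz": -0.766,"claw": 1},{"x": -0.691,"y": -0.009,"z": 0,"rx": 0,"ry": 0,"rz": -0.766,"claw": 1},{"x": -0.691,"y": -0.009,"z": 0,"rx": 0,"ry": 0,"rz": -0.766,"claw": 1},{"x": -0.691,"y": -0.009,"z": 0,"rx": 0,"ry": 0,"rz": -0.766,"claw": 1},{"x": -0.691,"y": -0.009,"z": 0,"rx": 0,"ry": 0,"rz": -0.766,"claw": 1},{"x": -0.691,"y": -0.009,"z": 0,"rx": 0,"ry": 0,"rz": -0.766,"claw": 1},{"x": -0.691,"y": -0.009,"z": 0,"rx": 0,"ry": 0,"rz": -0.766,"claw": 1}]'

```text
time: 15.58
tool_pos: [0.4527, -0.2436, 0.1759]
tool_rot: [-3.141, -0.004, 2.2]
contact_force: [1.7, 0.2, -0.2]
opening: 0.0918
grip_force: 0.0
```

```bash
python3 -c "
from h import *
go((455,-289.5,150),2.2)"
```

```text
shift [-0.0514 -0.0335  0.0343] turn [-0.0012 -0.0047 -0.0003] at [ 452.7 -243.6  175.9] t 15.58
```

Call:
step_arm --steps '[{"x": -0.051,"y": -0.033,"z": 0.034,"rx": 0,"ry": 0,"rz": 0,"claw": 1},{"x": -0.051,"y": -0.033,"z": 0.034,"rx": 0,"ry": 0,"rz": 0,"claw": 1},{"x": -0.051,"y": -0.033,"z": 0.034,"rx": 0,"ry": 0,"rz": 0,"claw": 1},{"x": -0.051,"y": -0.033,"z": 0.034,"rx": 0,"ry": 0,"rz": 0,"claw": 1}]'

```text
time: 15.92
tool_pos: [0.4556, -0.2865, 0.1505]
tool_rot: [-3.141, -0.005, 2.199]
contact_force: [0.1, -0.1, 0.3]
opening: 0.0916
grip_force: 0.0
```

Run:
```python
from h import *
s=robot.observe(); p,d=read_camera('wrist'); C=cam('wrist',s)
for m,a,c in comps(mask(p,'blue'),200): print(a,np.round(c),'foot',circ(C,m,.022),'plug',circ(C,m,.05))
go((454.5,-290,25.5),2.2)
```

```text
2345 [308. 218.] foot (array([ 453.5, -290.4]), 33.2, array([ 448.2, -283.6])) plug (array([ 448.9, -283.6]), 30.0, array([ 444.1, -277.5]))
1088 [308. 241.] foot (array([ 458.7, -298.9]), 15.1, array([ 458.5, -298.7])) plug (array([ 453.6, -291.3]), 13.6, array([ 453.5, -291.1]))
836 [171. 265.] foot (array([ 383.3, -389.8]), 22.8, array([ 381.6, -380.4])) plug (array([ 385.5, -373.3]), 20.6, array([ 384. , -364.9]))
390 [157. 288.] foot (array([ 382.3, -405. ]), 9.8, array([ 381.9, -404.8])) plug (array([ 384.7, -387.1]), 8.8, array([ 384.3, -386.9]))
920 [381. 307.] foot (array([ 548. , -314.6]), 23.1, array([ 542. , -310.3])) plug (array([ 534.2, -305.5]), 20.8, array([ 528.8, -301.6]))
362 [388. 329.] foot (array([ 559.9, -322.5]), 9.7, array([ 559.9, -322.4])) plug (array([ 545. , -312.6]), 8.8, array([ 545. , -312.5]))
shift [-0.0036 -0.0048  0.1679] turn [-0.0003 -0.0039  0.0005] at [ 456.1 -286.   151.5] t 15.97
```

Call:
step_arm --steps '[{"x": -0.0037,"y": -0.006,"z": 0.05,"rx": 0,"ry": 0,"rz": 0,"claw": 1},{"x": -0.0037,"y": -0.006,"z": 0.1,"rx": 0,"ry": 0,"rz": 0,"claw": 1},{"x": -0.0037,"y": -0.006,"z": 0.14,"rx": 0,"ry": 0,"rz": 0,"claw": 1},{"x": -0.0037,"y": -0.006,"z": 0.16,"rx": 0,"ry": 0,"rz": 0,"claw": 1},{"x": -0.0037,"y": -0.006,"z": 0.167,"rx": 0,"ry": 0,"rz": 0,"claw": 1},{"x": -0.0037,"y": -0.006,"z": 0.167,"rx": 0,"ry": 0,"rz": 0,"claw": 1},{"x": -0.0037,"y": -0.006,"z": 0.167,"rx": 0,"ry": 0,"rz": 0,"claw": 1}]'

```text
time: 16.55
tool_pos: [0.4554, -0.2919, 0.0284]
tool_rot: [3.141, 0.001, 2.202]
contact_force: [0.1, 0.5, 0.0]
opening: 0.0914
grip_force: 0.0
```

Call:
step_arm --squeeze 25 --steps '[{"x": 0,"y": 0,"z": 0,"rx": 0,"ry": 0,"rz": 0,"claw": -1},{"x": 0,"y": 0,"z": 0,"rx": 0,"ry": 0,"rz": 0,"claw": -1},{"x": 0,"y": 0,"z": 0,"rx": 0,"ry": 0,"rz": 0,"claw": -1},{"x": 0,"y": 0,"z": 0,"rx": 0,"ry": 0,"rz": 0,"claw": -1},{"x": 0,"y": 0,"z": 0,"rx": 0,"ry": 0,"rz": 0,"claw": -1},{"x": 0,"y": 0,"z": 0,"rx": 0,"ry": 0,"rz": 0,"claw": -1},{"x": 0,"y": 0,"z": 0,"rx": 0,"ry": 0,"rz": 0,"claw": -1},{"x": 0,"y": 0,"z": 0,"rx": 0,"ry": 0,"rz": 0,"claw": -1},{"x": 0,"y": 0,"z": 0,"rx": 0,"ry": 0,"rz": 0,"claw": -1},{"x": 0,"y": 0,"z": 0,"rx": 0,"ry": 0,"rz": 0,"claw": -1},{"x": 0,"y": 0,"z": 0,"rx": 0,"ry": 0,"rz": 0,"claw": -1}]'

```text
time: 17.47
tool_pos: [0.4546, -0.2924, 0.0272]
tool_rot: [3.142, -0.0, 2.2]
contact_force: [-0.2, 0.6, 0.6]
opening: 0.0395
grip_force: 25.0
```

Call:
step_arm --steps '[{"x": 0,"y": 0,"z": -0.013,"rx": 0,"ry": 0,"rz": 0,"claw": -1},{"x": 0,"y": 0,"z": -0.04,"rx": 0,"ry": 0,"rz": 0,"claw": -1},{"x": 0,"y": 0,"z": -0.08,"rx": 0,"ry": 0,"rz": 0,"claw": -1},{"x": 0,"y": 0,"z": -0.12,"rx": 0,"ry": 0,"rz": 0,"claw": -1},{"x": 0,"y": 0,"z": -0.15,"rx": 0,"ry": 0,"rz": 0,"claw": -1},{"x": 0,"y": 0,"z": -0.15,"rx": 0,"ry": 0,"rz": 0,"claw": -1}]'

```text
time: 17.97
tool_pos: [0.4565, -0.294, 0.145]
tool_rot: [3.14, 0.009, 2.2]
contact_force: [1.6, -0.9, -2.1]
opening: 0.0397
grip_force: 25.0
```

```bash
python3 -c "
from h import *
go((658.5,-0.7,140),2.75)"
```

```text
shift [0.1577 0.4479 0.0062] turn [-5.000e-04  1.140e-02 -6.999e-01] at [ 456.5 -294.   145. ] t 17.97
```

Call:
step_arm --steps '[{"x": 0.158,"y": 0.448,"z": 0,"rx": 0,"ry": 0,"rz": -0.7,"claw": -1},{"x": 0.158,"y": 0.448,"z": 0,"rx": 0,"ry": 0,"rz": -0.7,"claw": -1},{"x": 0.158,"y": 0.448,"z": 0,"rx": 0,"ry": 0,"rz": -0.7,"claw": -1},{"x": 0.158,"y": 0.448,"z": 0,"rx": 0,"ry": 0,"rz": -0.7,"claw": -1},{"x": 0.158,"y": 0.448,"z": 0,"rx": 0,"ry": 0,"rz": -0.7,"claw": -1},{"x": 0.158,"y": 0.448,"z": 0,"rx": 0,"ry": 0,"rz": -0.7,"claw": -1},{"x": 0.158,"y": 0.448,"z": 0,"rx": 0,"ry": 0,"rz": -0.7,"claw": -1},{"x": 0.158,"y": 0.448,"z": 0,"rx": 0,"ry": 0,"rz": -0.7,"claw": -1},{"x": 0.158,"y": 0.448,"z": 0,"rx": 0,"ry": 0,"rz": -0.7,"claw": -1},{"x": 0.158,"y": 0.448,"z": 0,"rx": 0,"ry": 0,"rz": -0.7,"claw": -1},{"x": 0.158,"y": 0.448,"z": 0,"rx": 0,"ry": 0,"rz": -0.7,"claw": -1},{"x": 0.158,"y": 0.448,"z": 0,"rx": 0,"ry": 0,"rz": -0.7,"claw": -1}]'

```text
time: 18.97
tool_pos: [0.6555, 0.0007, 0.1386]
tool_rot: [-3.141, -0.002, 2.75]
contact_force: [-0.5, 0.2, -2.1]
opening: 0.0393
grip_force: 25.0
```

```bash
python3 -c "
from h import *
read_camera('side')
go((658,-1,20.5),2.75)"
```

```text
shift [-3.90e-03 -1.00e-04  1.58e-01] turn [-0.0011 -0.0022 -0.0012] at [6.555e+02 2.000e-01 1.390e+02] t 19.02
```

Call:
step_arm --steps '[{"x": -0.004,"y": 0,"z": 0.05,"rx": 0,"ry": 0,"rz": 0,"claw": -1},{"x": -0.004,"y": 0,"z": 0.1,"rx": 0,"ry": 0,"rz": 0,"claw": -1},{"x": -0.004,"y": 0,"z": 0.135,"rx": 0,"ry": 0,"rz": 0,"claw": -1},{"x": -0.004,"y": 0,"z": 0.15,"rx": 0,"ry": 0,"rz": 0,"claw": -1},{"x": -0.004,"y": 0,"z": 0.156,"rx": 0,"ry": 0,"rz": 0,"claw": -1},{"x": -0.004,"y": 0,"z": 0.157,"rx": 0,"ry": 0,"rz": 0,"claw": -1},{"x": -0.004,"y": 0,"z": 0.158,"rx": 0,"ry": 0,"rz": 0,"claw": -1},{"x": -0.004,"y": 0,"z": 0.158,"rx": 0,"ry": 0,"rz": 0,"claw": -1}]'

```text
time: 19.68
tool_pos: [0.6605, -0.0004, 0.0233]
tool_rot: [3.141, 0.003, 2.75]
contact_force: [0.1, 0.3, -1.9]
opening: 0.0395
grip_force: 25.0
```

Call:
step_arm --steps '[{"x": 0,"y": 0,"z": 0.001,"rx": 0,"ry": 0,"rz": 0,"claw": -1},{"x": 0,"y": 0,"z": 0.001,"rx": 0,"ry": 0,"rz": 0,"claw": -1},{"x": 0,"y": 0,"z": 0.001,"rx": 0,"ry": 0,"rz": 0,"claw": -1}]'

```text
time: 19.93
tool_pos: [0.6596, 0.0001, 0.0213]
tool_rot: [3.141, 0.001, 2.75]
contact_force: [0.0, -0.6, -2.4]
opening: 0.0395
grip_force: 25.0
```

Call:
step_arm --steps '[{"x": 0,"y": 0,"z": 0.001,"rx": 0,"ry": 0,"rz": 0,"claw": -1},{"x": 0,"y": 0,"z": 0.002,"rx": 0,"ry": 0,"rz": 0,"claw": -1},{"x": 0,"y": 0,"z": 0.003,"rx": 0,"ry": 0,"rz": 0,"claw": -1},{"x": 0,"y": 0,"z": 0.003,"rx": 0,"ry": 0,"rz": 0,"claw": -1}]'

```text
time: 20.27
tool_pos: [0.6594, 0.0001, 0.0191]
tool_rot: [3.141, 0.001, 2.75]
contact_force: [-2.1, 0.3, 5.0]
opening: 0.0396
grip_force: 25.0
```

Contact at the height expected. Release, rise.

Call:
step_arm --steps '[{"x": 0,"y": 0,"z": 0,"rx": 0,"ry": 0,"rz": 0,"claw": 0.2},{"x": 0,"y": 0,"z": 0,"rx": 0,"ry": 0,"rz": 0,"claw": 0.2},{"x": 0,"y": 0,"z": 0,"rx": 0,"ry": 0,"rz": 0,"claw": 0.2},{"x": 0,"y": 0,"z": 0,"rx": 0,"ry": 0,"rz": 0,"claw": 0.2},{"x": 0,"y": 0,"z": -0.03,"rx": 0,"ry": 0,"rz": 0,"claw": 0.2},{"x": 0,"y": 0,"z": -0.07,"rx": 0,"ry": 0,"rz": 0,"claw": 1},{"x": 0,"y": 0,"z": -0.12,"rx": 0,"ry": 0,"rz": 0,"claw": 1},{"x": 0,"y": 0,"z": -0.17,"rx": 0,"ry": 0,"rz": 0,"claw": 1},{"x": 0,"y": 0,"z": -0.18,"rx": 0,"ry": 0,"rz": 0,"claw": 1},{"x": 0,"y": 0,"z": -0.18,"rx": 0,"ry": 0,"rz": 0,"claw": 1}]'

```text
time: 21.1
tool_pos: [0.6612, -0.0002, 0.1572]
tool_rot: [3.139, 0.007, 2.75]
contact_force: [0.5, -0.7, 0.3]
opening: 0.0836
grip_force: 0.0
```

Run:
```python
from h import *
s=robot.observe(); p,d=read_camera('wrist'); C=cam('wrist',s)
for m,a,c in comps(mask(p,'blue'),300): print(a,np.round(c),circ(C,m,.014),'plug',circ(C,m,.042))
go((443.5,-140,150),2.2)
```

```text
11955 [309. 212.] (array([658.4,  -2.1]), 69.8, array([654.7,  -1.1])) plug (array([651.4,   1. ]), 63.4, array([648. ,   1.8]))
992 [312. 225.] (array([664.4,  -2.9]), 14.9, array([664.2,  -3. ])) plug (array([6.568e+02, 2.000e-01]), 13.5, array([6.566e+02, 2.000e-01]))
shift [ 0.1954 -0.2826  0.0051] turn [0.002  0.0031 0.7003] at [659.8  -0.  154.4] t 21.15
```

Call:
step_arm --steps '[{"x": 0.195,"y": -0.283,"z": 0.005,"rx": 0,"ry": 0,"rz": 0.7,"claw": 1},{"x": 0.195,"y": -0.283,"z": 0.005,"rx": 0,"ry": 0,"rz": 0.7,"claw": 1},{"x": 0.195,"y": -0.283,"z": 0.005,"rx": 0,"ry": 0,"rz": 0.7,"claw": 1},{"x": 0.195,"y": -0.283,"z": 0.005,"rx": 0,"ry": 0,"rz": 0.7,"claw": 1},{"x": 0.195,"y": -0.283,"z": 0.005,"rx": 0,"ry": 0,"rz": 0.7,"claw": 1},{"x": 0.195,"y": -0.283,"z": 0.005,"rx": 0,"ry": 0,"rz": 0.7,"claw": 1},{"x": 0.195,"y": -0.283,"z": 0.005,"rx": 0,"ry": 0,"rz": 0.7,"claw": 1},{"x": 0.195,"y": -0.283,"z": 0.005,"rx": 0,"ry": 0,"rz": 0.7,"claw": 1},{"x": 0.195,"y": -0.283,"z": 0.005,"rx": 0,"ry": 0,"rz": 0.7,"claw": 1},{"x": 0.195,"y": -0.283,"z": 0.005,"rx": 0,"ry": 0,"rz": 0.7,"claw": 1}]'

```text
time: 21.98
tool_pos: [0.4439, -0.1398, 0.1488]
tool_rot: [3.141, -0.001, 2.201]
contact_force: [0.4, -0.1, -1.4]
opening: 0.0919
grip_force: 0.0
```

Run:
```python
from h import *
s=robot.observe(); p,d=read_camera('wrist'); C=cam('wrist',s)
for m,a,c in comps(mask(p,'yellow'),200): print(a,np.round(c),'foot',circ(C,m,.022),'plug',circ(C,m,.05))
go((443.5,-140,26),2.2)
```

```text
885 [339. 220.] foot (array([ 447.7, -136.7]), 30.9, array([ 456.6, -124.1])) plug (array([ 442.5, -130.5]), 27.9, array([ 450.5, -119.2]))
1111 [312. 239.] foot (array([ 448.7, -148.7]), 15.2, array([ 448.6, -148.6])) plug (array([ 443.4, -141.3]), 13.7, array([ 443.3, -141.3]))
1927 [421. 394.] foot (array([ 614.6, -214.1]), 41.1, array([ 615.1, -210.2])) plug (array([ 593. , -200.4]), 37.1, array([ 593.5, -196.8]))
shift [-0.     -0.0008  0.1639] turn [ 0.0002 -0.0007  0.0018] at [ 444.  -139.7  148.9] t 22.03
```

Call:
step_arm --steps '[{"x": -0.001,"y": -0.0016,"z": 0.05,"rx": 0,"ry": 0,"rz": 0,"claw": 1},{"x": -0.001,"y": -0.0016,"z": 0.1,"rx": 0,"ry": 0,"rz": 0,"claw": 1},{"x": -0.001,"y": -0.0016,"z": 0.14,"rx": 0,"ry": 0,"rz": 0,"claw": 1},{"x": -0.001,"y": -0.0016,"z": 0.157,"rx": 0,"ry": 0,"rz": 0,"claw": 1},{"x": -0.001,"y": -0.0016,"z": 0.162,"rx": 0,"ry": 0,"rz": 0,"claw": 1},{"x": -0.001,"y": -0.0016,"z": 0.162,"rx": 0,"ry": 0,"rz": 0,"claw": 1},{"x": -0.001,"y": -0.0016,"z": 0.162,"rx": 0,"ry": 0,"rz": 0,"claw": 1}]'

```text
time: 22.62
tool_pos: [0.4435, -0.1414, 0.0284]
tool_rot: [3.141, 0.001, 2.201]
contact_force: [0.3, 0.5, 0.1]
opening: 0.0918
grip_force: 0.0
```

Call:
step_arm --squeeze 25 --steps '[{"x": 0,"y": 0,"z": 0,"rx": 0,"ry": 0,"rz": 0,"claw": -1},{"x": 0,"y": 0,"z": 0,"rx": 0,"ry": 0,"rz": 0,"claw": -1},{"x": 0,"y": 0,"z": 0,"rx": 0,"ry": 0,"rz": 0,"claw": -1},{"x": 0,"y": 0,"z": 0,"rx": 0,"ry": 0,"rz": 0,"claw": -1},{"x": 0,"y": 0,"z": 0,"rx": 0,"ry": 0,"rz": 0,"claw": -1},{"x": 0,"y": 0,"z": 0,"rx": 0,"ry": 0,"rz": 0,"claw": -1},{"x": 0,"y": 0,"z": 0,"rx": 0,"ry": 0,"rz": 0,"claw": -1},{"x": 0,"y": 0,"z": 0,"rx": 0,"ry": 0,"rz": 0,"claw": -1},{"x": 0,"y": 0,"z": 0,"rx": 0,"ry": 0,"rz": 0,"claw": -1},{"x": 0,"y": 0,"z": 0,"rx": 0,"ry": 0,"rz": 0,"claw": -1},{"x": 0,"y": 0,"z": 0,"rx": 0,"ry": 0,"rz": 0,"claw": -1}]'

```text
time: 23.53
tool_pos: [0.4426, -0.1417, 0.028]
tool_rot: [3.141, 0.0, 2.2]
contact_force: [-0.2, 0.9, 0.6]
opening: 0.0396
grip_force: 25.0
```

Call:
step_arm --steps '[{"x": 0,"y": 0,"z": -0.013,"rx": 0,"ry": 0,"rz": 0,"claw": -1},{"x": 0,"y": 0,"z": -0.04,"rx": 0,"ry": 0,"rz": 0,"claw": -1},{"x": 0,"y": 0,"z": -0.08,"rx": 0,"ry": 0,"rz": 0,"claw": -1},{"x": 0,"y": 0,"z": -0.12,"rx": 0,"ry": 0,"rz": 0,"claw": -1},{"x": 0,"y": 0,"z": -0.15,"rx": 0,"ry": 0,"rz": 0,"claw": -1},{"x": 0,"y": 0,"z": -0.15,"rx": 0,"ry": 0,"rz": 0,"claw": -1}]'

```text
time: 24.03
tool_pos: [0.4446, -0.1427, 0.1444]
tool_rot: [3.138, 0.007, 2.2]
contact_force: [1.2, -0.5, -1.8]
opening: 0.039
grip_force: 25.0
```

```bash
python3 -c "
from h import *
go((636.5,-185.7,140),2.6)"
```

```text
shift [-0.197   0.1731  0.0078] turn [ 0.0026  0.0094 -0.5089] at [ 444.6 -142.7  144.4] t 24.03
```

Call:
step_arm --steps '[{"x": -0.197,"y": 0.173,"z": 0,"rx": 0,"ry": 0,"rz": -0.5,"claw": -1},{"x": -0.197,"y": 0.173,"z": 0,"rx": 0,"ry": 0,"rz": -0.5,"claw": -1},{"x": -0.197,"y": 0.173,"z": 0,"rx": 0,"ry": 0,"rz": -0.5,"claw": -1},{"x": -0.197,"y": 0.173,"z": 0,"rx": 0,"ry": 0,"rz": -0.5,"claw": -1},{"x": -0.197,"y": 0.173,"z": 0,"rx": 0,"ry": 0,"rz": -0.5,"claw": -1},{"x": -0.197,"y": 0.173,"z": 0,"rx": 0,"ry": 0,"rz": -0.5,"claw": -1},{"x": -0.197,"y": 0.173,"z": 0,"rx": 0,"ry": 0,"rz": -0.5,"claw": -1},{"x": -0.197,"y": 0.173,"z": 0,"rx": 0,"ry": 0,"rz": -0.5,"claw": -1},{"x": -0.197,"y": 0.173,"z": 0,"rx": 0,"ry": 0,"rz": -0.5,"claw": -1}]'

```text
time: 24.78
tool_pos: [0.6331, -0.1843, 0.1396]
tool_rot: [-3.141, -0.002, 2.593]
contact_force: [0.8, 0.3, -2.0]
opening: 0.0392
grip_force: 25.0
```

```bash
python3 -c "
from h import *
read_camera('side')
go((636,-186,22),2.6)"
```

```text
shift [-4.400e-03  1.000e-04  1.575e-01] turn [-0.0002 -0.0017 -0.0093] at [ 633.3 -184.4  140.2] t 24.83
```

Call:
step_arm --steps '[{"x": -0.003,"y": 0,"z": 0.05,"rx": 0,"ry": 0,"rz": 0,"claw": -1},{"x": -0.003,"y": 0,"z": 0.1,"rx": 0,"ry": 0,"rz": 0,"claw": -1},{"x": -0.003,"y": 0,"z": 0.135,"rx": 0,"ry": 0,"rz": 0,"claw": -1},{"x": -0.003,"y": 0,"z": 0.15,"rx": 0,"ry": 0,"rz": 0,"claw": -1},{"x": -0.003,"y": 0,"z": 0.156,"rx": 0,"ry": 0,"rz": 0,"claw": -1},{"x": -0.003,"y": 0,"z": 0.158,"rx": 0,"ry": 0,"rz": 0,"claw": -1},{"x": -0.003,"y": 0,"z": 0.158,"rx": 0,"ry": 0,"rz": 0,"claw": -1},{"x": -0.003,"y": 0,"z": 0.158,"rx": 0,"ry": 0,"rz": 0,"claw": -1},{"x": -0.003,"y": 0,"z": 0.159,"rx": 0,"ry": 0,"rz": 0,"claw": -1},{"x": -0.003,"y": 0,"z": 0.159,"rx": 0,"ry": 0,"rz": 0,"claw": -1}]'

```text
time: 25.67
tool_pos: [0.637, -0.1861, 0.0225]
tool_rot: [3.141, 0.002, 2.593]
contact_force: [0.6, -0.6, -1.4]
opening: 0.0393
grip_force: 25.0
```

Call:
step_arm --steps '[{"x": 0,"y": 0,"z": 0.001,"rx": 0,"ry": 0,"rz": 0,"claw": -1},{"x": 0,"y": 0,"z": 0.002,"rx": 0,"ry": 0,"rz": 0,"claw": -1},{"x": 0,"y": 0,"z": 0.002,"rx": 0,"ry": 0,"rz": 0,"claw": -1}]'

```text
time: 25.92
tool_pos: [0.6365, -0.186, 0.02]
tool_rot: [3.141, 0.001, 2.593]
contact_force: [-0.3, 0.3, 0.1]
opening: 0.0395
grip_force: 25.0
```

Touching (weight taken, height as expected). Release and rise.

Call:
step_arm --steps '[{"x": 0,"y": 0,"z": 0.001,"rx": 0,"ry": 0,"rz": 0,"claw": -1},{"x": 0,"y": 0,"z": 0.001,"rx": 0,"ry": 0,"rz": 0,"claw": 0.2},{"x": 0,"y": 0,"z": 0.001,"rx": 0,"ry": 0,"rz": 0,"claw": 0.2},{"x": 0,"y": 0,"z": 0.001,"rx": 0,"ry": 0,"rz": 0,"claw": 0.2},{"x": 0,"y": 0,"z": 0.001,"rx": 0,"ry": 0,"rz": 0,"claw": 0.2},{"x": 0,"y": 0,"z": -0.03,"rx": 0,"ry": 0,"rz": 0,"claw": 0.2},{"x": 0,"y": 0,"z": -0.07,"rx": 0,"ry": 0,"rz": 0,"claw": 1},{"x": 0,"y": 0,"z": -0.12,"rx": 0,"ry": 0,"rz": 0,"claw": 1},{"x": 0,"y": 0,"z": -0.17,"rx": 0,"ry": 0,"rz": 0,"claw": 1},{"x": 0,"y": 0,"z": -0.18,"rx": 0,"ry": 0,"rz": 0,"claw": 1},{"x": 0,"y": 0,"z": -0.18,"rx": 0,"ry": 0,"rz": 0,"claw": 1}]'

```text
time: 26.83
tool_pos: [0.6381, -0.1866, 0.1588]
tool_rot: [3.14, 0.008, 2.593]
contact_force: [-0.4, -0.3, 0.5]
opening: 0.0838
grip_force: 0.0
```

Run:
```python
from h import *
p,d=read_camera('side'); cv2.imwrite('pics/side9.png',p[150:400,180:480].repeat(2,0).repeat(2,1))
s=robot.observe(); p,d=read_camera('wrist'); C=cam('wrist',s)
for m,a,c in comps(mask(p,'yellow'),300): print(a,np.round(c),circ(C,m,.014),'plug',circ(C,m,.042))
```

```text
6250 [315. 218.] (array([ 636.6, -187.4]), 69.6, array([ 635.9, -184.2])) plug (array([ 630. , -183.3]), 63.1, array([ 629.3, -180.4]))
999 [313. 230.] (array([ 642.7, -190.8]), 15.0, array([ 642.7, -190.8])) plug (array([ 635.5, -186.4]), 13.6, array([ 635.4, -186.4]))
```

View pics/side9.png

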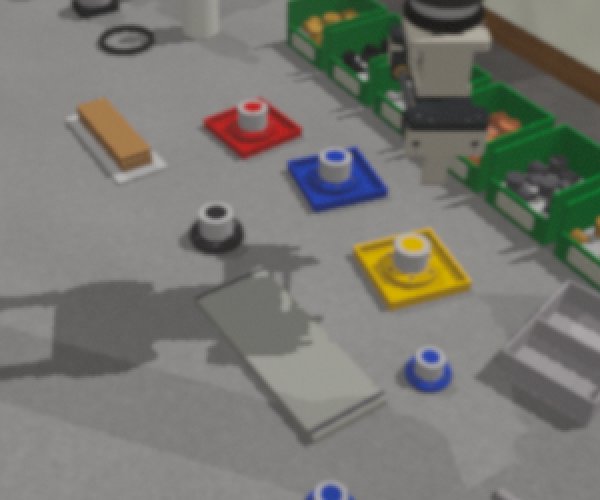

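The side view shows red (252,115), blue (335,165) and yellow (412,250) flat in their own trays. The board is square on the pile (115,135), and the black flange stands untouched.

```bash
python3 -c "
from cell import robot
print(robot.hand_in())"
```

```text
the job is handed in; nothing more can be done
None
```

The job is handed in at about 27 s of the 102 s: red, blue and yellow flanges flat in their own trays, the board square on the pile, and the black flange left untouched.

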